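Crank a tray of sample tins under the lamp hood and wind the timer

ROBOT

A 6-joint arm with a two-finger parallel gripper is mounted at the origin on the work surface. World frame = base frame: x ahead of the robot, y to its left, z up, the work surface at z = 0. Lengths are in mm, angles in rad, forces in N, time in s.
With the tool pointing down it reaches from about 300 to 775 mm from the base axis. Payload 14.6 kg.
Tool frame: the origin (TCP) lies at the very end of the fingers, on their centre line; the grasp point (between the pads) lies manip.grasp_offset behind it (manip.grasp_offset is the distance from the TCP to the grasp point, in mm); z points along the fingers, y is the direction in which the jaws open and shut (so a half turn about z gives the same grasp; the last joint's range is limited). The gripper opens to 94 mm and grips with 3 to 60 N. Pads are 16 mm wide; open, the fingers measure 119 mm over their backs; the gripper's body (75 mm by 177 mm) begins 78 mm behind the grasp point.
Start: joints at [1.158, 0.3, 1.521, -0, 1.321, -0.067], TCP at [186.419, 517.433, 178.346] pointing down, gripper open.
Joint ranges: [-3.03, 3.03], [-0.79, 2.21], [0.23, 2.52], [-1.04, 4.18], [0, 3.07], [-2.55, 2.55]. Speed limits (rad/s): [2.22, 2.22, 2.57, 3.14, 3.14, 3.14].

INTERFACE

Orientations are given as [roll, pitch, yaw] about the fixed x, y, z axes, in that order (R = Rz(yaw) Ry(pitch) Rx(roll)).
In Python, from cell import manip gives the robot as it stands.
- The arm moves only by the tool send_rows, never from a script. Its argument "commands" is a list of rows, each a list of 2 entries, a list of its own where there are three numbers: the shift along the tool's x, y, z in m, then the turn about the tool's z in rad. A call has exactly 8 rows; each row is the pose to reach, as a shift and turn from the pose commanded when the call began, along the tool's axes at that moment; what a row does not reach only later rows make up. A row lasts 1/12 s, in which the tool goes at most 41.7 mm and 7.16 degrees, less where a joint would pass 70% of its speed; a pose out of reach is approached as far as the arm can. A call with a gripper value outside its range is refused whole. "hand" is the closure, from -1 (fully open) to 1 (shut), so that 0 is half open, set as the call begins (left out, the last holds). The fingers move at their own pace and stop on an object; "force" is the grip in N (left out, the last holds). Time passes only in rows, so rows that repeat a pose let the fingers close, or fill a call up. It gives the time, the measured TCP pose, the force and the opening at its end, in the units of the state.
- manip.read_state(): the state, without advancing time (a new reading comes with each control period).
- manip.camera(name): name is "side" or "top"; returns the picture (384x512x3 uint8, red, green, blue); there is no depth.
- manip.camera_model(name): a dict with "K" (3x3 intrinsics, pixels), "k1" (the pictures are not rectified: a ray, as slopes to the right and down, at radius r is drawn at 1 + k1 r^2 times it, then the intrinsics apply), "eye" and "attitude" of the camera in the world. Camera axes: x right, y down, z forward; pixel columns grow to the right and rows downward; lengths in mm; the calibration is good to about 2 mm. A picture is of the moment at which its call begins. camera_model takes no time and is no camera call.
- manip.sign_off(): hands the job in, once; it reports no verdict.
The state is a dict: "clock": time; "joints": joint angles; "qd": joint speeds; "effort": joint torques, N m; "eef_pos": TCP position; "eef_rot": TCP orientation; "wrist_force": force on the tool from outside, world axes, zero at the start; "moment": the same for the moment, N m; "finger_gap": finger opening in mm.
Only numpy, scipy, OpenCV 4.12 (cv2) and the standard library are available. Lean on these libraries where they do the work, as an engineer would, in place of code of your own. Each camera call takes 0.05 s, during which the arm holds its last target.

TASK

First take the brass reference block off the tray of the lamp station and lay it flat, well on the black rubber pad; then stand every squat metal sample tin upright, flat on the floor of that tray, none stacked. When all the tins are in, turn the hand crank clockwise through its turns until the tray is fully home under the hood with the tins still standing in it, and only then wind the timer's key clockwise as far as it goes. Leave the jars, tools and other things on the bench where they are.

Things in the scene. Friction and masses are not known exactly. Their poses are not given: they have to be found in the camera images.
- station: Lamp station, fixed: grey base plate 360 x 240 mm, 16 high; over its far half a hood 160 deep (its x from 20 to 180 mm), 241 wide, 120 high on two white side walls, open at front and back, clear roof with its underside at 107 mm. Origin: underside, table level; the plate runs from x = -170 to 190 mm, x points into the hood.
- carriage (a joint): Travel of the tray along the station's x, m: 0 = fully out in front of the hood (as at every start), 0.18 = fully home under the hood. Driven only by the crank (2 turns for the whole way, self-locking).
- tray (a point): Centre of the tray's inner floor, on the moving tray, 34 mm above the table; axes as the station's. Aluminium tray, inner floor 72 mm (x) by 204 mm (y), walls 5 mm thick and 10 mm high above the floor. Room for three tins in a row along y, 68 mm apart.
- crank (a joint): Hand crank angle, rad, 0 at the start, growing clockwise seen from above, stop at 12.57 (2 turns) where the tray is fully home. Needs about 4 to 9 N at the grip; stays where it is left.
- crank_axis (a point): On the crank's upright axis, 30 mm above the table, on a round fixed post (64 mm across, foot) to the left of the station.
- crank_grip (a point): Centre of the top face of the crank's upright black grip, 60 mm out from the axis, 90 mm above the table; the grip is a flat upright bar fixed to the crank arm (it does not spin), 28 mm radially, 16 mm tangentially, 50 mm tall (40 to 90 mm above the table). Its x axis points outward from the crank axis, z up.
- timer: White clockwork timer box, fixed, 100 x 100 mm, 55 high. Origin: centre of its underside.
- key (a joint): Winding key angle, rad, growing clockwise seen from above, stop at 4.4 = fully wound; starts between 0 and 1. Sprung and stiff to turn (up to 0.2 N m), it stays where it is left.
- key_grip (a point): On the key's upright axis on top of the timer, 87 mm above the table, at the height to grip. The steel key is a flat bar 46 mm (its x) by 10 mm (its y), from 71 to 99 mm above the table.
- pad: Black rubber pad, fixed on the table, 90 mm (x) by 130 mm (y), 4 thick. Origin: centre of its underside.
- block: Brass reference block, 36 mm (x) by 90 mm (y), 40 high (z), 0.35 kg. Origin: centre of its underside. Lies in the tray at the start.
- tin1: Squat metal sample tin with a lid, upright cylinder 56 mm across (lid rim 57), 50 mm high, about 0.16 kg. Origin: centre of its underside, z up its axis. May be absent.
- tin2: Squat metal sample tin with a lid, upright cylinder 56 mm across (lid rim 57), 50 mm high, about 0.16 kg. Origin: centre of its underside, z up its axis. May be absent.
- tin3: Squat metal sample tin with a lid, upright cylinder 56 mm across (lid rim 57), 50 mm high, about 0.16 kg. Origin: centre of its underside, z up its axis. May be absent.
- amber_jar: Bystander: amber jar, 44 mm across, 75 high; origin under its centre.
- white_pot: Bystander: white pot, 48 mm across, 60 high; origin under its centre.
- tall_jar: Bystander: clear jar, 60 mm across, 85 high; origin under its centre.
- brush: Bystander: brush lying along its x; origin under its centre.
- screwdriver: Bystander: screwdriver lying along its x; origin under its centre.
- tape_roll: Bystander: roll of paper tape, 80 mm across, 20 high; origin under its centre.
- funnel: Bystander: orange funnel standing mouth down, 76 mm across, 70 high; origin under its centre.
Mind the look-alikes: they are no part of the job. What is shaped like the tin2 but red or turquoise is not meant.

How it is judged:
By the outcome, as a careful person would: the job done as asked, in the order asked, and still so for the second after the job is handed in, with the robot touching nothing.
Of tin1, tin2, tin3 only 2 to 3 are there at a start; the rules pass over those that are not, and their reading is None.
At some moment in a run one of tin1, tin2, tin3, block may be knocked a few centimetres aside while the robot is not near it.
Once in a run the grip may slacken for a moment while it holds something.
It also fails if it takes over 210 s, if anything falls off the work surface, if the arm or the gripper's body presses on something with over 40 N, if the wrist force passes 120 N, or if a joint passes its speed limit or range.

## Working session

There is one attempt and no reset: what is moved stays moved. The work goes in short steps, Python scripts to look and compute and a tool call to move; the robot and the scene stay as the last step left them, time stands still between calls to the robot, and variables do not carry over. Pictures are saved under pics/ and viewed, and the job is handed in when it is done.

Besides the shell and the picture viewer there is one more tool, called after "Call:" in YAML: its name, and indented under it one key for each argument. send_rows: Moves the arm, as the interface text tells. Its arguments: {"type":"object","properties":{"commands":{"type":"array","items":{"type":"array"}},"hand":{"type":"number"},"force":{"type":"number"}},"required":["commands"]}

```bash
ls; mkdir -p pics
python3 - <<'E'
from cell import manip
import cv2
s=manip.read_state()
print({k:(v.tolist() if hasattr(v,'tolist') else v) for k,v in s.items()}, manip.grasp_offset)
for n in("side","top"):
    im=manip.camera(n); cv2.imwrite(f"pics/{n}0.png",cv2.cvtColor(im,cv2.COLOR_RGB2BGR)); print(n,manip.camera_model(n))
E
```

```text
pics
{'clock': 0.0, 'joints': [1.1584214200829717, 0.300452748401385, 1.5215703734362447, 9.67849830751181e-06, 1.3207025959641787, -0.0666184106374825], 'qd': [-0.0008396825143463329, 0.0003976059289094627, 0.0008699121553871896, 0.00024122441532155312, 0.0007303742490186899, -0.0012216692993235433], 'effort': [0.001933420862769708, -53.18062663078308, -35.27368426322937, 0.07094481959939003, 0.024346631253138185, -0.0001050267542268557], 'eef_pos': [186.29303392046984, 517.1813157854853, 177.80094508065397], 'eef_rot': [-3.1404627267748517, -8.478097953390495e-05, 2.7958337089268377], 'wrist_force': [0.6117270422957651, 0.10809227458572074, -0.658343227908144], 'moment': [0.06127941054916222, -0.006485539356415637, 0.0010088401108322162], 'finger_gap': 93.72313362800047} 18.8
side {'K': array([[410.65839523,   0.        , 251.50796517],
       [  0.        , 410.65839523, 186.37062892],
       [  0.        ,   0.        ,   1.        ]]), 'k1': -0.01819627114338968, 'eye': array([-210.1307561 , -776.34109263,  829.97716874]), 'attitude': array([-2.1894417 , -0.02082498, -0.69472639])}
top {'K': array([[436.23700114,   0.        , 253.90328737],
       [  0.        , 436.23700114, 186.56479724],
       [  0.        ,   0.        ,   1.        ]]), 'k1': -0.13540205001835817, 'eye': array([ 275.23480572,   24.65358121, 1539.15555526]), 'attitude': array([-3.02812144e+00, -5.93851810e-04, -1.57762359e+00])}
```

View pics/side0.png

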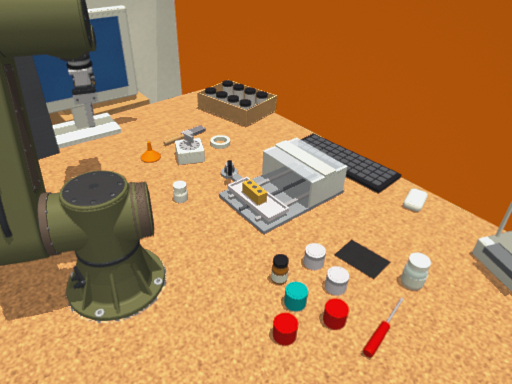

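View pics/top0.png

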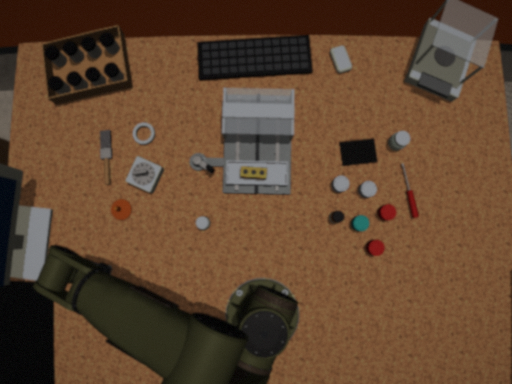

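The side view shows two grey tins at (315,256) and (337,280). The look-alikes are turquoise (296,295) and red (336,313), (285,328). Other pale items are the white pot at (180,190) and the clear jar at (416,270). I chose the two grey tins and will check them in a crop.

```bash
cat > h.py <<'E'
from cell import manip
import cv2, numpy as np
from scipy.spatial.transform import Rotation as Ro
def cam(n): 
    m=manip.camera_model(n); return m, Ro.from_euler('xyz',m['attitude']).as_matrix()
def px2w(n,u,v,z):
    m,R=cam(n); d=cv2.undistortPoints(np.array([[[u,v]]],float),m['K'],np.array([m['k1'],0,0,0,0]))[0,0]
    r=R@np.array([d[0],d[1],1]); e=m['eye']; t=(z-e[2])/r[2]; return (e+t*r)
def ray(n,u,v):
    m,R=cam(n); d=cv2.undistortPoints(np.array([[[u,v]]],float),m['K'],np.array([m['k1'],0,0,0,0]))[0,0]
    r=R@np.array([d[0],d[1],1]); return m['eye'],r/np.linalg.norm(r)
def w2px(n,P):
    m,R=cam(n); p=(R.T@(np.asarray(P,float)-m['eye']))
    a=p[:2]/p[2]; a=a*(1+m['k1']*(a@a)); return m['K'][:2,:2]@a+m['K'][:2,2]
def shot(n,name,crop=None,f=1):
    im=cv2.cvtColor(manip.camera(n),cv2.COLOR_RGB2BGR); cv2.imwrite(f"pics/{name}_raw.png",im)
    save(im,name,crop,f); return im
def save(im,name,crop=None,f=1):
    if crop: x0,y0,x1,y1=crop; im=im[y0:y1,x0:x1]
    cv2.imwrite(f"pics/{name}.png",cv2.resize(im,None,fx=f,fy=f,interpolation=cv2.INTER_CUBIC))
def st():
    s=manip.read_state(); print(round(s['clock'],2),np.round(s['eef_pos'],1),np.round(s['eef_rot'],3),'F',np.round(s['wrist_force'],1),'gap',round(s['finger_gap'],1)); return s
def tool(dx,dy,dz=0):
    "world shift mm -> tool shift m"
    R=Ro.from_euler('xyz',manip.read_state()['eef_rot']).as_matrix(); print(np.round(R.T@np.array([dx,dy,dz])/1000,4))
E
python3 - <<'E'
from h import *
for n,crop,f,nm in (("top",(80,110,300,240),3.6,"t1"),("top",(310,120,430,260),4,"t2"),("side",(130,110,350,240),3.6,"s1"),("side",(260,230,440,360),4,"s2")):
    save(cv2.imread(f"pics/{n}0.png"),nm,crop,f)
E
```

```text
(no output)
```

View pics/t1.png

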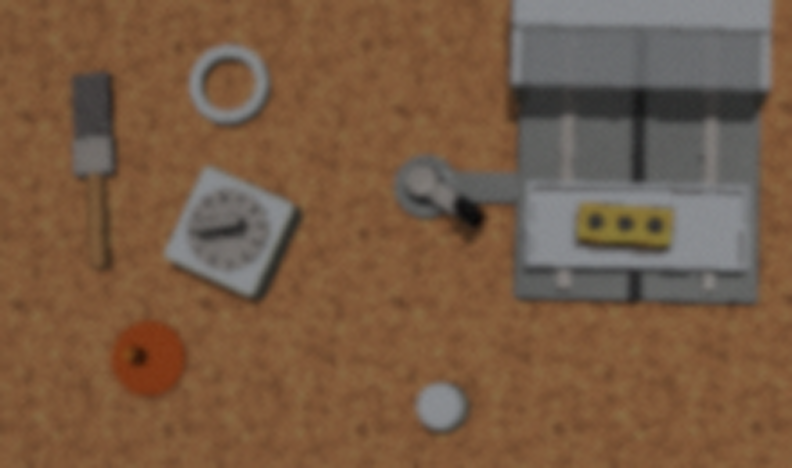

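View pics/t2.png

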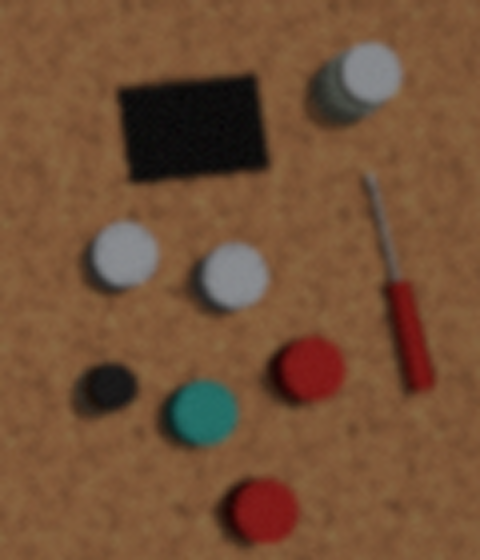

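View pics/s1.png

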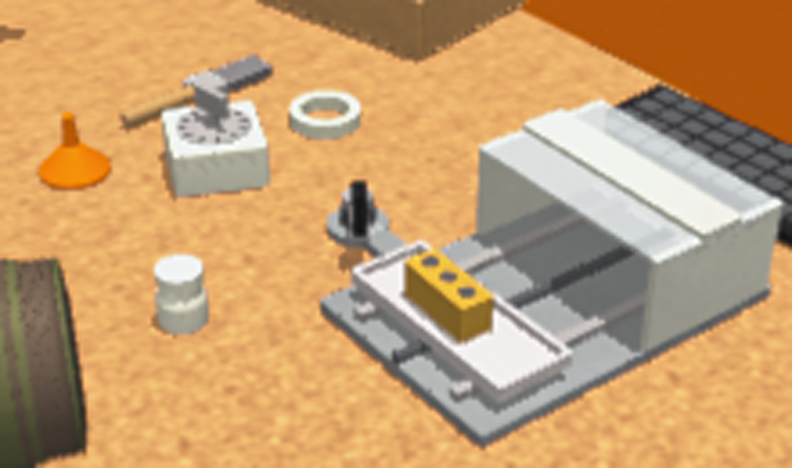

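View pics/s2.png

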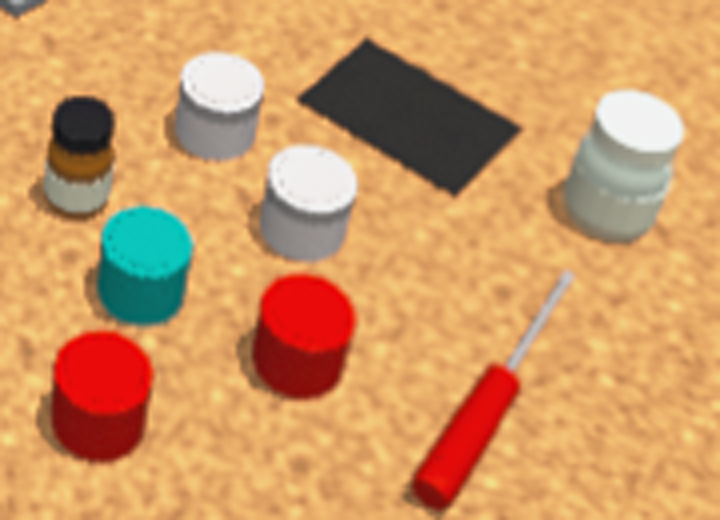

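The crops confirm two grey metal tins with grey bodies and white lids. I see no third one, and I'll recheck the area the arm hides later. Next I measure everything.

```bash
cat > meas.py <<'E'
from h import *
def comps(mask,amin=20):
    n,l,s,c=cv2.connectedComponentsWithStats(mask.astype(np.uint8)); return [(c[i],s[i],l==i) for i in range(1,n) if s[i][4]>=amin]
def masks(im):
    h=cv2.cvtColor(im,cv2.COLOR_BGR2HSV).astype(int); return h[...,0],h[...,1],h[...,2]
E
python3 - <<'E'
from meas import *
im=cv2.imread("pics/top0.png"); H,S,V=masks(im)
def rep(name,m,z,roi,amin=20):
    x0,y0,x1,y1=roi; k=np.zeros_like(m); k[y0:y1,x0:x1]=m[y0:y1,x0:x1]
    for c,s,mm in comps(k,amin):
        cnt=cv2.findContours(mm.astype(np.uint8),0,1)[0][0]; r=cv2.minAreaRect(cnt)
        b=cv2.boxPoints(r); W=[px2w("top",*p,z)[:2] for p in b]
        print(name,np.round(c,1),s[4],'->',np.round(px2w("top",*c,z),1),'sides',np.round([np.linalg.norm(W[0]-W[1]),np.linalg.norm(W[1]-W[2])],0),'dirs',np.round([np.arctan2(*(W[i+1]-W[i])[::-1]) for i in (0,1)],3))
rep("grey",(S<60)&(V>90),50,(325,170,385,205))
rep("pad",(V<35),4,(330,130,385,170),100)
rep("block",(S>120)&(H>20)&(H<34),74,(235,160,275,185))
rep("timer",(S<60)&(V>90),55,(115,150,170,200),30)
rep("tray",(S<60)&(V>130),44,(222,155,295,190),30)
rep("plate",(S<70)&(V>60),16,(215,150,300,200),30)
rep("grip",(V<40),90,(195,150,225,180),5)
rep("pot",(S<60)&(V>90),60,(190,210,215,235),30)
im=cv2.imread("pics/side0.png")
E
```

```text
grey [341.  183.2] 200 -> [ 454.6 -278.6   50. ] sides [52. 54.] dirs [-0.803 -2.373]
grey [368.4 188.3] 205 -> [ 436.  -374.5   50. ] sides [53. 52.] dirs [-1.577  3.103]
pad [357.7 151.8] 740 -> [ 573.8 -352.7    4. ] sides [124.  82.] dirs [-1.465 -3.081]
block [252.9 172.6] 205 -> [490.   25.8  74. ] sides [34. 83.] dirs [-0.074 -1.65 ]
timer [143.2 173.7] 735 -> [491.7 406.   55. ] sides [100.  99.] dirs [-0.414 -2.007]
tray [258.2 173.1] 718 -> [492.5   7.2  44. ] sides [205.  70.] dirs [-1.577  3.126]
plate [256.2 171. ] 2672 -> [504.   14.2  16. ] sides [267. 154.] dirs [-1.578  3.125]
grip [209.9 168.8] 37 -> [501.5 170.4  90. ] sides [14. 27.] dirs [-0.781 -2.362]
pot [202.1 222.4] 143 -> [322.8 199.   60. ] sides [43. 43.] dirs [-0.787 -2.355]
```

Run:
```python
from h import *
s=lambda x,y:(130+x/3.6-.36,110+y/3.6-.36)
t=lambda x,y:(80+x/3.6-.36,110+y/3.6-.36)
for nm,p,z in (("plate FL",(322,303),16),("plate F",(485,441),16),("plate R",(770,290),16),
 ("tray FL",(353,272),44),("tray BL",(420,243),44),("tray BR",(571,353),44),("tray FR",(492,393),44),
 ("block a",(405,256),74),("block b",(428,245),74),("block c",(493,290),74),("block d",(463,306),74),
 ("grip top",(358,183),90),("timer FL",(168,140),55),("timer FR",(265,148),55),("timer BR",(248,101),55),("timer BL",(165,108),55),("key top c",(207,77),99)):
    print("side",nm,np.round(px2w("side",*s(*p),z),1))
for nm,p,z in (("plate FL",(517,299),16),("plate FR",(757,301),16),("tray FL",(525,268),44),("tray FR",(749,270),44),("tray BL",(525,186),44),("tray BR",(751,187),44),
  ("block",(577,205),74),("block",(674,208),74),("block",(671,250),74),("block",(576,243),74),("grip top",(468,210),90),("post",(423,187),16),
  ("timerT",(210,167),55),("timerR",(300,211),55),("timerB",(254,297),55),("timerL",(165,254),55),("key L",(197,233),99),("key R",(247,226),99),("hub",(427,185),35)):
    print("top",nm,np.round(px2w("top",*t(*p),z),1))
# tins from side lids
s2=lambda x,y:(260+x/4-.375,230+y/4-.375)
for p in ((222,81),(311,178)): print("tin side",np.round(px2w("side",*s2(*p),50),1))
for p in ((366,39),(521,129),(456,195),(299,98)): print("pad side",np.round(px2w("side",*s2(*p),4),1))
for p in ((80,118),): print("amber",np.round(px2w("side",*s2(*p),75),1))
for p in ((145,240),(307,310),(637,122)): print("others",np.round(px2w("side",*s2(*p),50),1))
```

```text
side plate FL [422.9 125.3  16. ]
side plate F [ 415.5 -111.5   16. ]
side plate R [ 767.3 -119.4   16. ]
side tray FL [451.7 115.4  44. ]
side tray BL [530.2 114.2  44. ]
side tray BR [526.  -95.7  44. ]
side tray FR [437.6 -93.5  44. ]
side block a [478.2  72.4  74. ]
side block b [505.6  73.2  74. ]
side block c [505.9 -15.5  74. ]
side block d [470.2 -17.1  74. ]
side grip top [504.5 176.4  90. ]
side timer FL [434.7 408.6  55. ]
side timer FR [504.3 334.   55. ]
side timer BR [546.1 427.6  55. ]
side timer BL [467.6 468.8  55. ]
side key top c [498.3 428.6  99. ]
top plate FL [427.9 130.3  16. ]
top plate FR [ 424.3 -103.7   16. ]
top tray FL [454.9 120.7  44. ]
top tray FR [451.5 -94.2  44. ]
top tray BL [534.6 120.8  44. ]
top tray BR [532.2 -97.4  44. ]
top block [510.9  69.7  74. ]
top block [507.4 -21.8  74. ]
top block [467.4 -18.6  74. ]
top block [474.7  70.8  74. ]
top grip top [504.3 171.2  90. ]
top post [539.3 223.3  16. ]
top timerT [554.3 426.2  55. ]
top timerR [510.3 337.   55. ]
top timerB [427.4 380.1  55. ]
top timerL [469.6 468.3  55. ]
top key L [483.4 425.   99. ]
top key R [489.6 377.6  99. ]
top hub [538.  216.9  35. ]
tin side [ 449.7 -278.8   50. ]
tin side [ 429.6 -374.4   50. ]
pad side [ 605. -286.    4.]
pad side [ 617.4 -413.3    4. ]
pad side [ 531.5 -421.7    4. ]
pad side [ 518.9 -295.5    4. ]
amber [ 333. -261.   75.]
others [ 311.8 -343.8   50. ]
others [ 348.7 -440.6   50. ]
others [ 637.5 -478.7   50. ]
```

Call:
send_rows:
  commands:
    - [[-0.02, -0.016, 0], 0.06]
    - [[-0.05, -0.04, 0], 0.16]
    - [[-0.082, -0.065, 0], 0.28]
    - [[-0.114, -0.09, 0], 0.4]
    - [[-0.146, -0.116, 0], 0.52]
    - [[-0.178, -0.141, 0], 0.64]
    - [[-0.2, -0.159, 0], 0.74]
    - [[-0.22, -0.175, 0], 0.8]
  hand: -1
  force: 30

```text
clock: 0.77
eef_pos: [334.7, 276.3, 178.3]
eef_rot: [-3.141, 0.0, 1.989]
wrist_force: [-0.0, 0.4, 0.1]
finger_gap: 94.3
```

```bash
cat > go.py <<'E'
import sys
from h import *
# args: x y z jawangle(rad) of the target -> tool shift and turn
x,y,z,ja=map(float,sys.argv[1:5]); s=st()
R=Ro.from_euler('xyz',s['eef_rot']).as_matrix(); d=R.T@(np.array([x,y,z])-s['eef_pos'])/1000
yaw=s['eef_rot'][2]; q1=np.arctan2(y,x); q1n=s['joints'][0]
for k in (-2,-1,0,1,2):
    ty=ja+np.pi/2+k*np.pi; q6=q1+np.pi/2-ty
    if abs(q6)<2.4: print('option yaw',round(ty,3),'q6',round(q6,2),'turn',round((yaw+ (2*np.pi if yaw<-2.5 and ty>0 else 0))-ty,3))
print('tool shift',np.round(d,4),'q6 now',round(s['joints'][5],3))
E
python3 go.py 490 26 140 -0.05
```

```text
0.77 [334.7 276.3 178.3] [-3.141  0.     1.989] F [-0.   0.4  0.1] gap 94.3
option yaw 1.521 q6 0.1 turn 0.468
tool shift [-0.2918  0.0402  0.0383] q6 now 0.187
```

Call:
send_rows:
  commands:
    - [[-0.03, 0.004, 0.0], 0.06]
    - [[-0.07, 0.01, 0.0], 0.15]
    - [[-0.11, 0.015, 0.01], 0.24]
    - [[-0.15, 0.02, 0.02], 0.33]
    - [[-0.19, 0.026, 0.03], 0.42]
    - [[-0.23, 0.032, 0.036], 0.468]
    - [[-0.265, 0.0365, 0.038], 0.468]
    - [[-0.292, 0.04, 0.038], 0.468]

```text
clock: 1.43
eef_pos: [491.5, 26.1, 139.4]
eef_rot: [-3.14, 0.0, 1.526]
wrist_force: [0.5, -0.1, 0.6]
finger_gap: 93.9
```

Run:
```python
from h import *
shot("side","s3",(130,110,350,240),3.6); shot("top","t3",(180,90,310,230),4)
st()
```

```text
1.53 [492.   25.8 139.7] [-3.141  0.     1.524] F [-0.2 -0.1 -0.1] gap 94.1
```

View pics/s3.png

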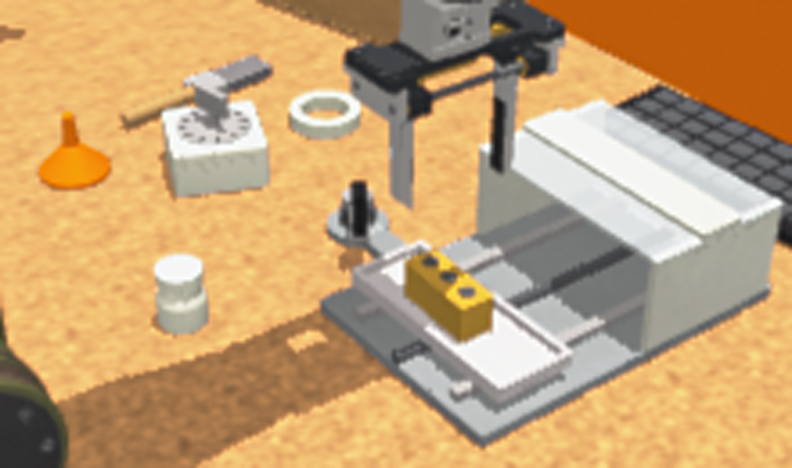

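View pics/t3_raw.png

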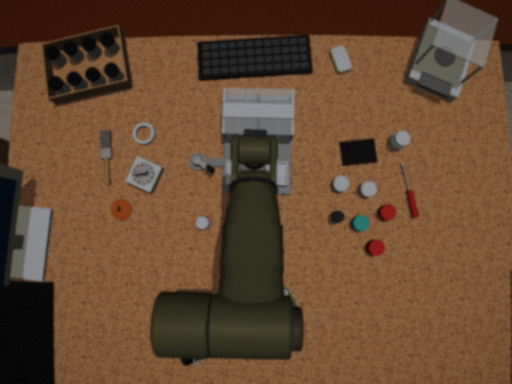

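The top view shows the block under the gripper. The area behind the old arm position is clear, so there is no third tin. Descending on the block.

Call:
send_rows:
  commands:
    - [[0.0, 0, 0.012], 0]
    - [[0.0, 0.0, 0.028], 0]
    - [[0.0, 0.0, 0.044], 0]
    - [[0.0, 0.0, 0.058], 0]
    - [[0.0, 0.0, 0.07], 0]
    - [[0.0, 0, 0.08], 0]
    - [[0.0, 0, 0.087], 0]
    - [[0.0, 0, 0.089], 0]

```text
clock: 2.2
eef_pos: [490.3, 29.0, 50.4]
eef_rot: [-3.14, -0.0, 1.528]
wrist_force: [0.1, 0.3, -0.4]
finger_gap: 94.2
```

Call:
send_rows:
  commands:
    - [[0, 0, 0], 0]
    - [[0, 0, 0], 0]
    - [[0, 0, 0], 0]
    - [[0, 0, 0], 0]
    - [[0, 0, 0], 0]
    - [[0, 0, 0], 0]
    - [[0, 0, 0], 0]
    - [[0, 0, 0], 0]
  hand: 1
  force: 40

```text
clock: 2.87
eef_pos: [490.9, 28.7, 51.4]
eef_rot: [3.141, 0.0, 1.528]
wrist_force: [-0.1, -0.2, 0.0]
finger_gap: 44.2
```

Call:
send_rows:
  commands:
    - [[0, 0, 0], 0]
    - [[0, 0, 0], 0]
    - [[0, 0, 0], 0]
    - [[0, 0, 0], 0]
    - [[0, 0, -0.008], 0]
    - [[0, 0, -0.025], 0]
    - [[0, 0, -0.045], 0]
    - [[0, 0, -0.06], 0]

```text
clock: 3.53
eef_pos: [491.2, 28.7, 113.3]
eef_rot: [3.141, -0.0, 1.528]
wrist_force: [0.3, -0.1, -0.2]
finger_gap: 0.5
```

```bash
python3 - <<'E'
from h import *
shot("side","s4",(200,80,350,230),4)
E
python3 go.py 571 -353 110 0.1
```

```text
3.58 [492.4  28.7 115.8] [ 3.137 -0.     1.528] F [ 0.8 -0.3  3. ] gap 0.5
option yaw 1.671 q6 -0.65 turn -0.143
tool shift [-0.378   0.0949  0.0062] q6 now 0.027
```

View pics/s4.png

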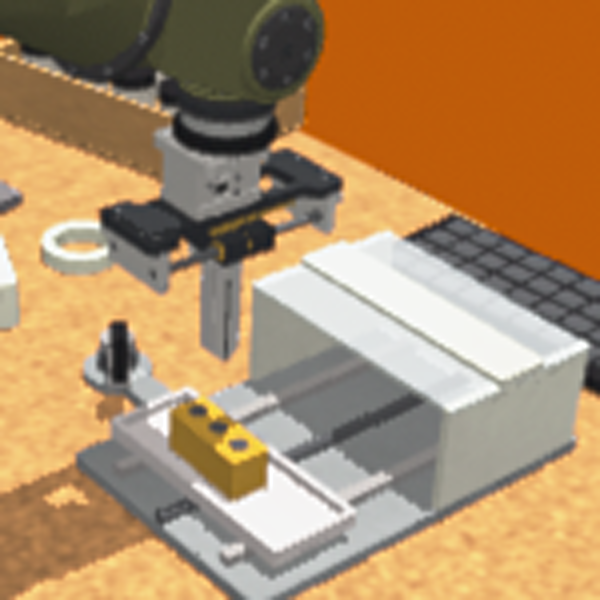

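Run:
```python
from h import *
s=lambda x,y:(200+x/4-.375,80+y/4-.375)
for p in ((169,402),(203,390),(268,455),(232,474)): print(np.round(px2w("side",*s(*p),74),1))
print(w2px("side",[492.4,28.7,115.8]), s(222,357))
for p in((113,418),(195,388),(355,508),(272,555)): print('tray',np.round(px2w("side",*s(*p),44),1))
st()
```

```text
[479.7  75.7  74. ]
[512.5  72.   74. ]
[494.9 -28.2  74. ]
[457.  -29.5  74. ]
[254.53209611 174.42095913] (255.125, 168.875)
tray [455.9 119.9  44. ]
tray [537.7 112.3  44. ]
tray [530.  -92.1  44. ]
tray [442.  -94.4  44. ]
3.58 [492.4  28.7 115.8] [ 3.137 -0.     1.528] F [ 0.8 -0.3  3. ] gap 0.5
```

Call:
send_rows:
  commands:
    - [[0, 0.0, -0.01], 0]
    - [[0, 0.0, -0.03], 0]
    - [[0, 0, -0.05], 0]
    - [[0.03, 0, -0.07], 0]
    - [[0.07, 0, -0.08], 0]
    - [[0.11, 0, -0.08], 0]
    - [[0.15, 0, -0.08], 0]
    - [[0.18, 0, -0.08], 0]
  hand: -1

```text
clock: 4.25
eef_pos: [498.1, 211.2, 191.4]
eef_rot: [-3.141, -0.0, 1.529]
wrist_force: [0.4, -0.0, 0.7]
finger_gap: 50.3
```

Run:
```python
from h import *
a=shot("side","s5",(215,150,305,240),7); b=shot("top","t5",(215,140,305,200),7)
st()
```

```text
4.35 [497.9 212.  190.8] [-3.14  -0.     1.532] F [-0.  -0.9 -0.6] gap 58.6
```

View pics/s5.png

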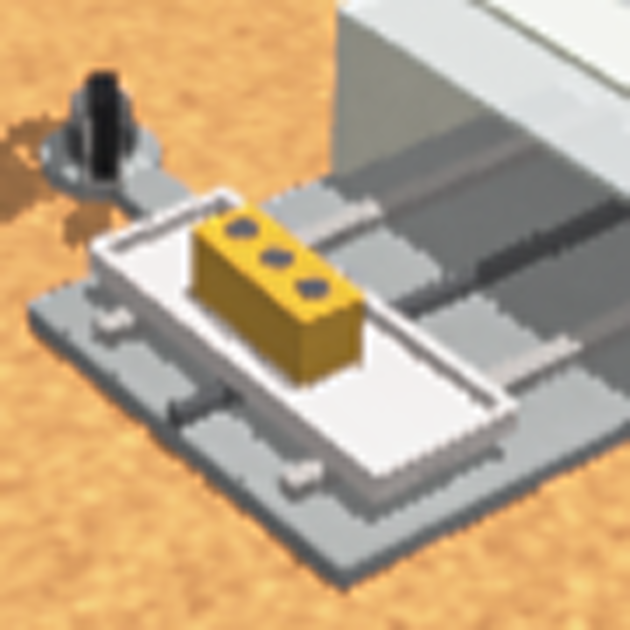

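View pics/t5.png

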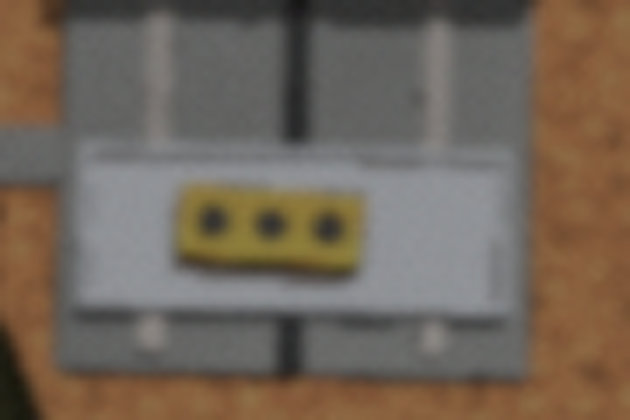

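```bash
python3 - <<'E'
from h import *
t=lambda x,y:(215+x/7-.43,140+y/7-.43)
s=lambda x,y:(215+x/7-.43,150+y/7-.43)
for p in((213,221),(271,224),(329,228)): print(np.round(px2w("top",*t(*p),74),1))
for p in((243,228),(277,258),(312,289)): print(np.round(px2w("side",*s(*p),74),1))
for p in((192,225),(245,207),(364,298),(303,324)): print(np.round(px2w("side",*s(*p),74),1))
E
python3 go.py 490 27 120 -0.04
```

```text
[495.1  52.5  74. ]
[493.4  24.4  74. ]
[491.3  -3.7  74. ]
[491.4  52.1  74. ]
[488.3  24.2  74. ]
[485.3  -3.8  74. ]
[474.4  68.4  74. ]
[503.   64.7  74. ]
[499.1 -23.3  74. ]
[465.1 -21.1  74. ]
4.35 [497.9 212.  190.8] [-3.14  -0.     1.532] F [-0.  -0.9 -0.6] gap 58.6
option yaw 1.531 q6 0.1 turn 0.001
tool shift [-0.1851 -0.0006  0.0708] q6 now 0.374
```

Call:
send_rows:
  commands:
    - [[-0.03, 0, 0.0], 0.01]
    - [[-0.07, 0, 0.0], 0.02]
    - [[-0.11, 0, 0.01], 0.03]
    - [[-0.15, 0, 0.03], 0.04]
    - [[-0.178, 0, 0.05], 0.04]
    - [[-0.188, 0, 0.08], 0.04]
    - [[-0.188, 0, 0.105], 0.04]
    - [[-0.188, 0, 0.12], 0.04]

```text
clock: 5.02
eef_pos: [489.0, 19.2, 68.8]
eef_rot: [-3.138, 0.0, 1.486]
wrist_force: [0.1, 1.1, 0.8]
finger_gap: 94.2
```

```bash
python3 go.py 490.5 24.5 49 -0.08
```

```text
5.02 [489.   19.2  68.8] [-3.138  0.     1.486] F [0.1 1.1 0.8] gap 94.2
option yaw 1.491 q6 0.13 turn -0.005
tool shift [0.0054 0.0011 0.0198] q6 now 0.05
```

Call:
send_rows:
  commands:
    - [[0.0, 0, 0.008], 0]
    - [[0, 0, 0.015], 0]
    - [[0.0, 0, 0.02], 0]
    - [[0.0, 0, 0.022], 0]
    - [[0.0, 0, 0.022], 0]
    - [[0.0, 0, 0.022], 0]
    - [[0.0, 0, 0.022], 0]
    - [[0.0, 0, 0.022], 0]

```text
clock: 5.68
eef_pos: [490.8, 20.8, 49.8]
eef_rot: [3.141, -0.0, 1.488]
wrist_force: [-0.6, 0.2, -0.0]
finger_gap: 93.8
```

Call:
send_rows:
  commands:
    - [[0, 0, 0], 0]
    - [[0, 0, 0], 0]
    - [[0, 0, 0], 0]
    - [[0, 0, 0], 0]
    - [[0, 0, 0], 0]
    - [[0, 0, 0], 0]
    - [[0, 0, 0], 0]
    - [[0, 0, 0], 0]
  hand: 1
  force: 45

```text
clock: 6.35
eef_pos: [490.6, 20.7, 49.3]
eef_rot: [-3.142, 0.0, 1.488]
wrist_force: [-0.2, -0.4, 0.9]
finger_gap: 44.3
```

Call:
send_rows:
  commands:
    - [[0, 0, 0], 0]
    - [[0, 0, 0], 0]
    - [[0, 0, 0], 0]
    - [[0, 0, 0], 0]
    - [[0, 0, 0], 0]
    - [[0, 0, 0], 0]
    - [[0, 0, 0], 0]
    - [[0, 0, 0], 0]

```text
clock: 7.02
eef_pos: [490.6, 20.7, 49.4]
eef_rot: [3.142, 0.0, 1.488]
wrist_force: [-0.6, -0.1, 0.6]
finger_gap: 0.6
```

Run:
```python
from h import *
shot("side","s6",(200,100,330,230),5); st(); print(manip.grasp_offset)
```

```text
7.07 [490.6  20.7  49.3] [-3.142  0.     1.488] F [-1.   0.1 -0. ] gap 0.4
18.8
```

View pics/s6.png

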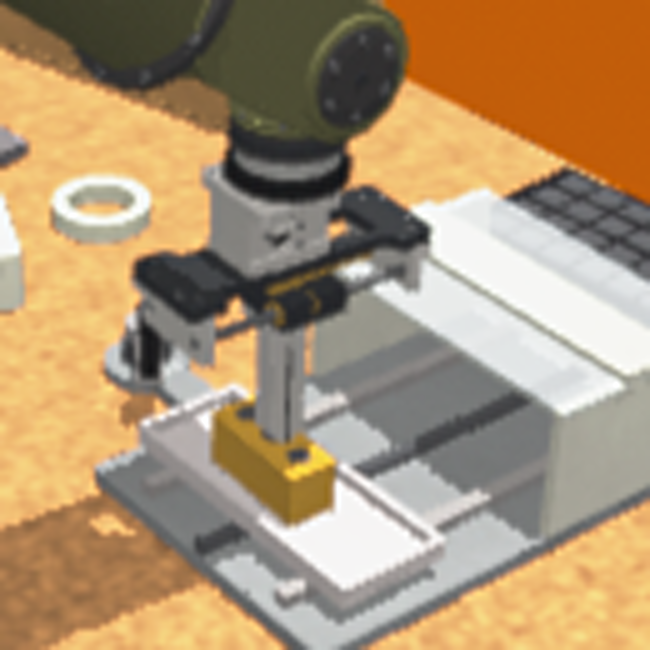

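Run:
```python
from h import *
p=(200+281/5-.4,100+441/5-.4)
print(p,[ (z,np.round(w2px("side",[490.6,20.7,z]),1)) for z in (49,60,68,74,80)])
```

```text
(255.79999999999998, 187.79999999999998) [(49, array([255.2, 193. ])), (60, array([255.3, 190.2])), (68, array([255.3, 188.2])), (74, array([255.4, 186.7])), (80, array([255.4, 185.1]))]
```

The fingers closed just above the block's top (tip at pixel (256,188)) although the reported z is 49, so the true tips seem about 20 mm higher than reported. I'll check by gentle contact on the block.

Call:
send_rows:
  commands:
    - [[0, 0, 0.0005], 0]
    - [[0, 0, 0.001], 0]
    - [[0, 0, 0.0015], 0]
    - [[0, 0, 0.002], 0]
    - [[0, 0, 0.0025], 0]
    - [[0, 0, 0.003], 0]
    - [[0, 0, 0.003], 0]
    - [[0, 0, 0.003], 0]

```text
clock: 7.73
eef_pos: [490.7, 20.7, 47.1]
eef_rot: [3.141, 0.0, 1.488]
wrist_force: [-5.3, 0.5, 11.3]
finger_gap: 0.8
```

Contact came at reported z of about 48 against the block top at 74, so the true tips are about 26 mm above the reported z. I'll apply that, lift, open and go deeper.

Call:
send_rows:
  commands:
    - [[0, 0, -0.01], 0]
    - [[0, 0, -0.025], 0]
    - [[0, 0, -0.03], 0]
    - [[0, 0, -0.03], 0]
    - [[0, 0, -0.03], 0]
    - [[0, 0, -0.03], 0]
    - [[0, 0, -0.03], 0]
    - [[0, 0, -0.03], 0]
  hand: -1

```text
clock: 8.4
eef_pos: [490.3, 20.7, 75.8]
eef_rot: [-3.141, 0.0, 1.488]
wrist_force: [-0.2, -0.2, -0.2]
finger_gap: 50.2
```

Call:
send_rows:
  commands:
    - [[0.003, 0, 0], 0]
    - [[0.003, 0, 0], 0]
    - [[0.003, 0, 0], 0]
    - [[0.003, 0, 0], 0]
    - [[0.003, 0, 0], 0]
    - [[0.003, 0, 0], 0]
    - [[0.003, 0, 0], 0]
    - [[0.003, 0, 0], 0]

```text
clock: 9.07
eef_pos: [490.8, 23.7, 76.4]
eef_rot: [3.142, 0.0, 1.488]
wrist_force: [-1.2, 0.2, -0.4]
finger_gap: 93.8
```

Call:
send_rows:
  commands:
    - [[0, 0, 0.01], 0]
    - [[0, 0, 0.02], 0]
    - [[0, 0, 0.028], 0]
    - [[0, 0, 0.034], 0]
    - [[0, 0, 0.039], 0]
    - [[0, 0, 0.043], 0]
    - [[0, 0, 0.045], 0]
    - [[0, 0, 0.045], 0]

```text
clock: 9.73
eef_pos: [490.7, 23.7, 31.0]
eef_rot: [-3.141, 0.0, 1.488]
wrist_force: [-0.5, 0.1, -0.7]
finger_gap: 93.9
```

Run:
```python
from h import *
shot("side","s7",(200,100,330,230),5); st();
```

```text
9.78 [490.8  23.7  31.3] [-3.141  0.     1.488] F [-0.4  0.5  1.3] gap 94.4
```

View pics/s7.png

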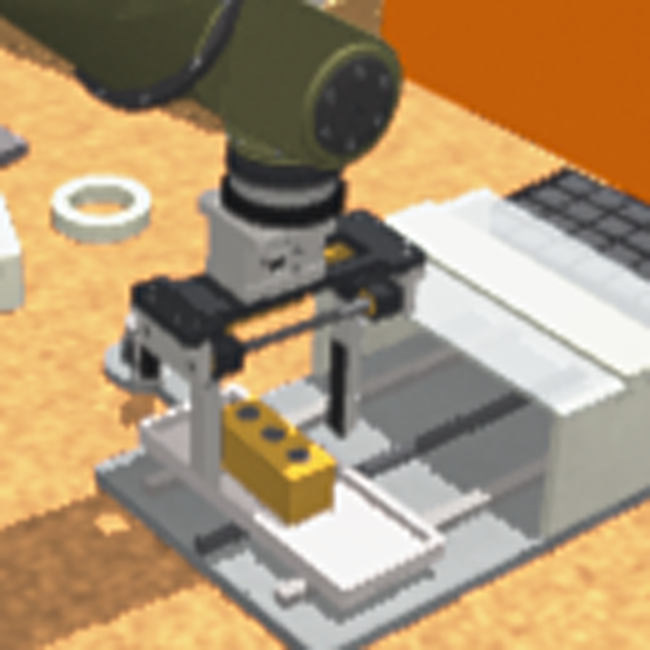

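Run:
```python
from h import *
for nm,x,y,X in(("front",205,490,437),("back",343,436,544)):
  p=np.array((200+x/5-.4,100+y/5-.4)); print(nm,p,[(z,np.round(w2px("side",[X,23.7,z]),1)) for z in (31,44,50,57,65)])
```

```text
front [240.6 197.6] [(31, array([241.5, 203.4])), (44, array([241.5, 200.1])), (50, array([241.6, 198.6])), (57, array([241.6, 196.8])), (65, array([241.6, 194.7]))]
back [268.2 186.8] [(31, array([266.8, 191.1])), (44, array([267. , 187.9])), (50, array([267. , 186.4])), (57, array([267.1, 184.6])), (65, array([267.2, 182.6]))]
```

Call:
send_rows:
  commands:
    - [[0, 0, 0.002], 0]
    - [[0, 0, 0.004], 0]
    - [[0, 0, 0.004], 0]
    - [[0, 0, 0.004], 0]
    - [[0, 0, 0.004], 0]
    - [[0, 0, 0.004], 0]
    - [[0, 0, 0.004], 0]
    - [[0, 0, 0.004], 0]
  hand: 1
  force: 45

```text
clock: 10.45
eef_pos: [490.8, 23.7, 27.4]
eef_rot: [3.141, 0.0, 1.488]
wrist_force: [0.4, -0.4, -0.3]
finger_gap: 43.6
```

Call:
send_rows:
  commands:
    - [[0, 0, 0], 0]
    - [[0, 0, 0], 0]
    - [[0, 0, 0], 0]
    - [[0, 0, 0], 0]
    - [[0, 0, 0], 0]
    - [[0, 0, 0], 0]
    - [[0, 0, 0], 0]
    - [[0, 0, 0], 0]

```text
clock: 11.12
eef_pos: [490.8, 23.7, 27.4]
eef_rot: [-3.142, 0.0, 1.488]
wrist_force: [-1.2, 0.1, 1.9]
finger_gap: 35.5
```

Gripped at 35.5 mm, which matches the block's 36 mm width. Lifting.

Call:
send_rows:
  commands:
    - [[0, 0, -0.006], 0]
    - [[0, 0, -0.015], 0]
    - [[0, 0, -0.03], 0]
    - [[0, 0, -0.045], 0]
    - [[0, 0, -0.06], 0]
    - [[0, 0, -0.07], 0]
    - [[0, 0, -0.075], 0]
    - [[0, 0, -0.075], 0]

```text
clock: 11.78
eef_pos: [491.3, 23.7, 103.4]
eef_rot: [3.14, -0.0, 1.488]
wrist_force: [0.1, -0.1, -4.8]
finger_gap: 35.2
```

```bash
python3 - <<'E'
from h import *
shot("side","s8",(200,80,350,230),4); st();
E
python3 go.py 571 -353 100 0.1
```

```text
11.83 [490.9  23.7 102.5] [ 3.141 -0.     1.488] F [-0.1  0.6 -3.3] gap 35.6
11.83 [490.9  23.7 102.5] [ 3.141 -0.     1.488] F [-0.1  0.6 -3.3] gap 35.6
option yaw 1.671 q6 -0.65 turn -0.183
tool shift [-0.3687  0.1111  0.0025] q6 now 0.057
```

View pics/s8.png

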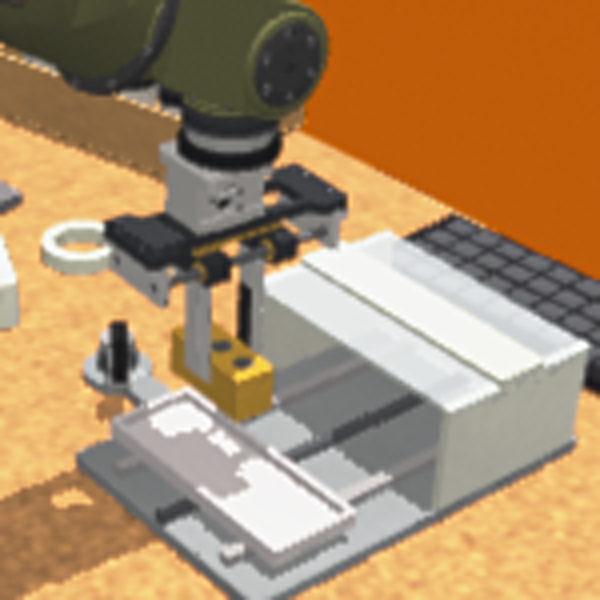

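Call:
send_rows:
  commands:
    - [[-0.01, 0.003, 0], -0.01]
    - [[-0.03, 0.009, 0], -0.03]
    - [[-0.06, 0.018, 0], -0.05]
    - [[-0.09, 0.027, 0], -0.07]
    - [[-0.12, 0.036, 0], -0.09]
    - [[-0.15, 0.045, 0], -0.11]
    - [[-0.18, 0.054, 0], -0.13]
    - [[-0.21, 0.063, 0], -0.14]

```text
clock: 12.5
eef_pos: [535.8, -192.2, 101.1]
eef_rot: [-3.14, -0.001, 1.629]
wrist_force: [0.9, 0.1, -3.3]
finger_gap: 35.7
```

```bash
python3 go.py 571 -353 60 0.1
```

```text
12.5 [ 535.8 -192.2  101.1] [-3.140e+00 -1.000e-03  1.629e+00] F [ 0.9  0.1 -3.3] gap 35.7
option yaw 1.671 q6 -0.65 turn -0.042
tool shift [-0.1626  0.0259  0.0409] q6 now -0.467
```

Call:
send_rows:
  commands:
    - [[-0.03, 0.005, 0], -0.01]
    - [[-0.06, 0.01, 0], -0.02]
    - [[-0.09, 0.015, 0.0], -0.03]
    - [[-0.12, 0.019, 0.005], -0.035]
    - [[-0.14, 0.022, 0.015], -0.042]
    - [[-0.155, 0.025, 0.03], -0.042]
    - [[-0.16, 0.026, 0.045], -0.042]
    - [[-0.16, 0.026, 0.06], -0.042]

```text
clock: 13.17
eef_pos: [570.6, -349.6, 39.7]
eef_rot: [-3.14, -0.001, 1.669]
wrist_force: [-0.1, -0.1, -4.3]
finger_gap: 35.8
```

```bash
python3 go.py 571 -353 0 0.1;python3 - <<'E'
from h import *
shot("side","s9",(270,170,420,320),4); shot("top","t9",(320,130,400,200),6)
E
```

```text
13.17 [ 570.6 -349.6   39.7] [-3.140e+00 -1.000e-03  1.669e+00] F [-0.1 -0.1 -4.3] gap 35.8
option yaw 1.671 q6 -0.65 turn -0.002
tool shift [-0.0035  0.0001  0.0397] q6 now -0.702
```

View pics/s9.png

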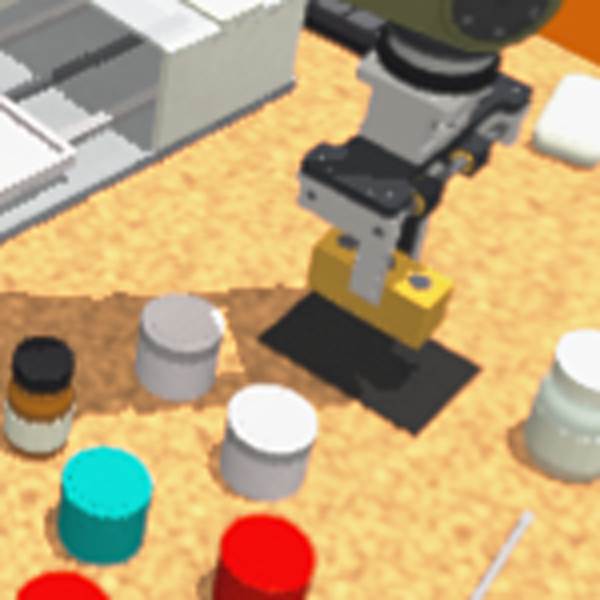

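Call:
send_rows:
  commands:
    - [[-0.001, 0, 0.008], 0]
    - [[-0.002, 0, 0.016], 0]
    - [[-0.003, 0, 0.024], 0]
    - [[-0.003, 0, 0.03], 0]
    - [[-0.003, 0, 0.034], 0]
    - [[-0.003, 0, 0.037], 0]
    - [[-0.003, 0, 0.039], 0]
    - [[-0.003, 0, 0.04], 0]

```text
clock: 13.93
eef_pos: [571.6, -352.0, 2.2]
eef_rot: [3.142, 0.0, 1.67]
wrist_force: [0.3, 0.3, -4.2]
finger_gap: 35.6
```

Call:
send_rows:
  commands:
    - [[0, 0, 0.0005], 0]
    - [[0, 0, 0.001], 0]
    - [[0, 0, 0.0015], 0]
    - [[0, 0, 0.002], 0]
    - [[0, 0, 0.0025], 0]
    - [[0, 0, 0.003], 0]
    - [[0, 0, 0.003], 0]
    - [[0, 0, 0.003], 0]

```text
clock: 14.6
eef_pos: [571.6, -352.0, -0.7]
eef_rot: [3.142, 0.0, 1.67]
wrist_force: [-0.5, -0.6, -3.7]
finger_gap: 35.8
```

Call:
send_rows:
  commands:
    - [[0, 0, 0.0005], 0]
    - [[0, 0, 0.001], 0]
    - [[0, 0, 0.0015], 0]
    - [[0, 0, 0.0015], 0]
    - [[0, 0, 0.0015], 0]
    - [[0, 0, 0.0015], 0]
    - [[0, 0, 0.0015], 0]
    - [[0, 0, 0.0015], 0]

```text
clock: 15.27
eef_pos: [571.6, -352.1, -2.1]
eef_rot: [3.142, 0.0, 1.67]
wrist_force: [0.1, 0.7, -4.2]
finger_gap: 35.8
```

Call:
send_rows:
  commands:
    - [[0, 0, 0.0003], 0]
    - [[0, 0, 0.0006], 0]
    - [[0, 0, 0.001], 0]
    - [[0, 0, 0.001], 0]
    - [[0, 0, 0.001], 0]
    - [[0, 0, 0.001], 0]
    - [[0, 0, 0.001], 0]
    - [[0, 0, 0.001], 0]

```text
clock: 15.93
eef_pos: [571.6, -352.1, -2.6]
eef_rot: [3.141, 0.0, 1.67]
wrist_force: [-4.4, 2.7, 5.5]
finger_gap: 35.8
```

Call:
send_rows:
  commands:
    - [[0, 0, 0], 0]
    - [[0, 0, 0], 0]
    - [[0, 0, 0], 0]
    - [[0, 0, 0], 0]
    - [[0, 0, 0], 0]
    - [[0, 0, 0], 0]
    - [[0, 0, 0], 0]
    - [[0, 0, -0.002], 0]
  hand: -1

```text
clock: 16.6
eef_pos: [571.4, -351.9, -1.5]
eef_rot: [-3.141, -0.0, 1.67]
wrist_force: [0.4, -0.1, -0.4]
finger_gap: 85.1
```

Call:
send_rows:
  commands:
    - [[0, 0, -0.01], 0]
    - [[0, 0, -0.03], 0]
    - [[0, 0, -0.06], 0]
    - [[0, 0, -0.09], 0]
    - [[0, 0, -0.11], 0]
    - [[0.03, 0, -0.12], 0]
    - [[0.06, 0, -0.12], 0]
    - [[0.1, 0, -0.12], 0]

```text
clock: 17.27
eef_pos: [561.6, -252.9, 120.5]
eef_rot: [3.14, 0.001, 1.668]
wrist_force: [1.0, 0.1, -0.2]
finger_gap: 94.5
```

Call:
send_rows:
  commands:
    - [[0.03, 0, 0], 0]
    - [[0.06, 0, 0], 0]
    - [[0.1, 0, 0], 0]
    - [[0.13, 0, 0], 0]
    - [[0.15, 0, 0], 0]
    - [[0.15, 0, 0], 0]
    - [[0.15, 0, 0], 0]
    - [[0.15, 0, 0], 0]

```text
clock: 17.93
eef_pos: [547.1, -104.0, 119.5]
eef_rot: [3.141, 0.0, 1.67]
wrist_force: [-0.9, 0.0, 0.1]
finger_gap: 94.0
```

Run:
```python
from h import *
st();shot("side","s10",(260,190,410,340),4); shot("top","t10",(310,120,430,220),6)
```

```text
17.93 [ 547.1 -104.   119.5] [3.141 0.    1.67 ] F [-0.9  0.   0.1] gap 94.0
```

View pics/s10.png

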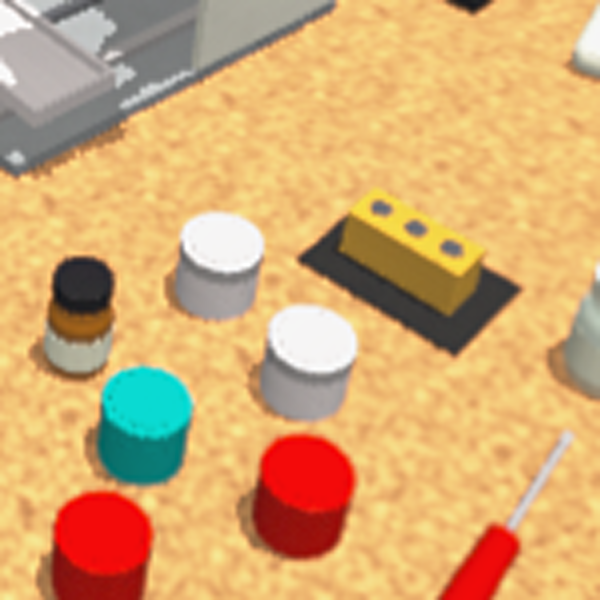

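View pics/t10.png

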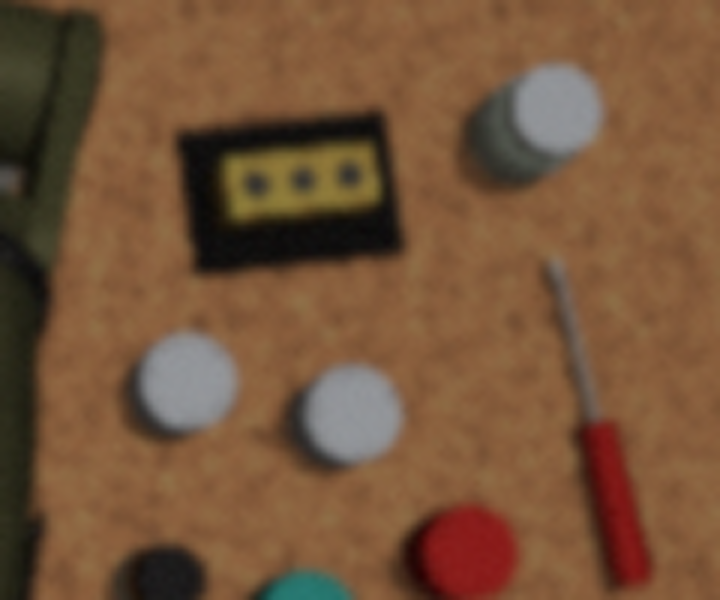

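The block lies flat and well within the pad. Both grey tins are unmoved. Going to the first tin at (452,-279).

```bash
python3 go.py 452 -279 60 0.0
python3 - <<'E'
from meas import *
im=cv2.imread("pics/t10_raw.png"); H,S,V=masks(im); m=(S<60)&(V>90)
k=np.zeros_like(m); k[170:205,325:385]=m[170:205,325:385]
for c,s,_ in comps(k): print(px2w("top",*c,50))
E
```

```text
18.03 [ 547.  -104.3  119. ] [3.141 0.    1.669] F [-0.4  0.1  0.5] gap 94.0
option yaw 1.571 q6 -0.55 turn 0.098
tool shift [-0.1646 -0.1116  0.059 ] q6 now -0.352
[ 454.59931047 -277.95745008   50.        ]
[ 435.63609013 -374.16077011   50.        ]
```

Call:
send_rows:
  commands:
    - [[-0.02, -0.013, 0], 0.02]
    - [[-0.045, -0.03, 0], 0.05]
    - [[-0.072, -0.049, 0], 0.08]
    - [[-0.1, -0.068, 0], 0.098]
    - [[-0.128, -0.087, 0.0], 0.098]
    - [[-0.15, -0.102, 0.01], 0.098]
    - [[-0.162, -0.11, 0.02], 0.098]
    - [[-0.165, -0.112, 0.03], 0.098]

```text
clock: 18.7
eef_pos: [450.4, -281.3, 88.5]
eef_rot: [3.141, 0.0, 1.568]
wrist_force: [-0.0, 0.7, 0.4]
finger_gap: 94.1
```

Call:
send_rows:
  commands:
    - [[0, 0, 0.015], 0]
    - [[0, 0, 0.03], 0]
    - [[0, 0, 0.04], 0]
    - [[0, 0, 0.05], 0]
    - [[0, 0, 0.06], 0]
    - [[0, 0, 0.06], 0]
    - [[0, 0, 0.06], 0]
    - [[0, 0, 0.06], 0]

```text
clock: 19.37
eef_pos: [452.1, -278.7, 29.4]
eef_rot: [3.141, 0.0, 1.572]
wrist_force: [-1.1, -0.1, 0.5]
finger_gap: 94.1
```

```bash
python3 go.py 452 -279 -7 0.0
python3 - <<'E'
from h import *
shot("side","s11",(240,160,390,310),4)
E
```

```text
19.37 [ 452.1 -278.7   29.4] [3.141 0.    1.572] F [-1.1 -0.1  0.5] gap 94.1
option yaw 1.571 q6 -0.55 turn 0.001
tool shift [-0.0003 -0.0001  0.0364] q6 now -0.623
```

View pics/s11.png

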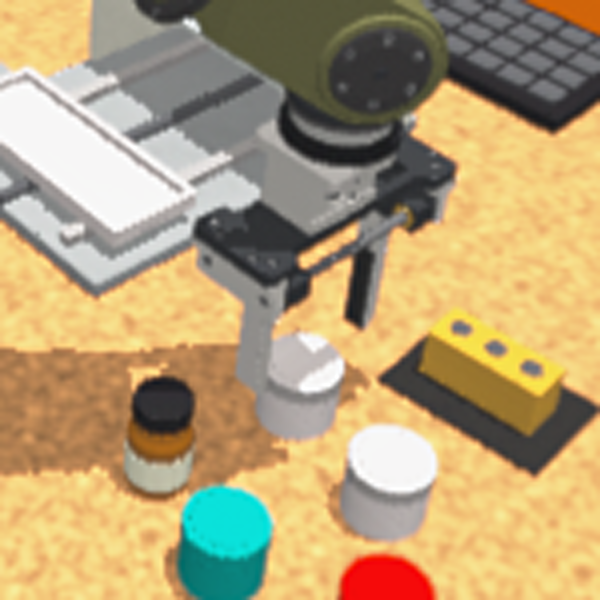

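Call:
send_rows:
  commands:
    - [[0, 0, 0.008], 0]
    - [[0, 0, 0.016], 0]
    - [[0, 0, 0.024], 0]
    - [[0, 0, 0.03], 0]
    - [[0, 0, 0.034], 0]
    - [[0, 0, 0.036], 0]
    - [[0, 0, 0.036], 0]
    - [[0, 0, 0.036], 0]

```text
clock: 20.08
eef_pos: [451.8, -278.6, -7.1]
eef_rot: [3.141, 0.0, 1.572]
wrist_force: [-0.0, 0.3, -0.9]
finger_gap: 93.9
```

Call:
send_rows:
  commands:
    - [[0, 0, 0], 0]
    - [[0, 0, 0], 0]
    - [[0, 0, 0], 0]
    - [[0, 0, 0], 0]
    - [[0, 0, 0], 0]
    - [[0, 0, 0], 0]
    - [[0, 0, 0], 0]
    - [[0, 0, 0], 0]
  hand: 1
  force: 35

```text
clock: 20.75
eef_pos: [451.8, -278.6, -7.1]
eef_rot: [3.141, 0.0, 1.572]
wrist_force: [-0.5, 0.2, 0.3]
finger_gap: 55.5
```

Call:
send_rows:
  commands:
    - [[0, 0, 0], 0]
    - [[0, 0, 0], 0]
    - [[0, 0, 0], 0]
    - [[0, 0, -0.01], 0]
    - [[0, 0, -0.03], 0]
    - [[0, 0, -0.05], 0]
    - [[0, 0, -0.07], 0]
    - [[0, 0, -0.09], 0]

```text
clock: 21.42
eef_pos: [451.4, -278.4, 84.3]
eef_rot: [-3.141, -0.0, 1.572]
wrist_force: [-0.3, -0.2, -2.5]
finger_gap: 55.4
```

```bash
python3 - <<'E'
from h import *
shot("side","s12",(240,120,390,270),4)
E
python3 go.py 491 -57 90 -0.02
```

```text
21.47 [ 453.  -279.4   88.2] [3.138e+00 3.000e-03 1.572e+00] F [ 1.5 -1.   2.2] gap 55.6
option yaw 1.551 q6 -0.1 turn 0.021
tool shift [ 0.2224  0.0383 -0.0023] q6 now -0.623
```

View pics/s12.png

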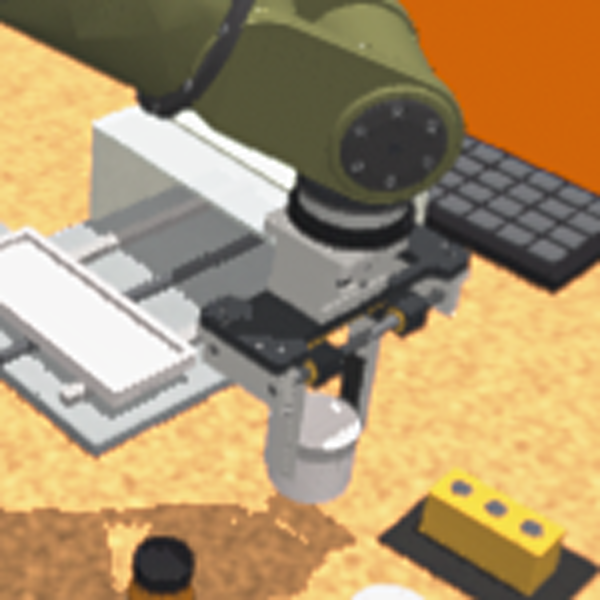

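Call:
send_rows:
  commands:
    - [[0.01, 0.002, 0], 0]
    - [[0.035, 0.005, 0], 0.005]
    - [[0.07, 0.011, 0.0], 0.01]
    - [[0.105, 0.016, 0], 0.015]
    - [[0.14, 0.022, 0.0], 0.02]
    - [[0.175, 0.028, 0], 0.02]
    - [[0.21, 0.034, 0.0], 0.02]
    - [[0.235, 0.038, 0.0], 0.02]

```text
clock: 22.13
eef_pos: [488.6, -40.2, 81.6]
eef_rot: [-3.14, -0.001, 1.553]
wrist_force: [0.4, -0.2, -2.4]
finger_gap: 55.5
```

Call:
send_rows:
  commands:
    - [[0, 0, 0], 0]
    - [[0, 0, 0], 0]
    - [[0, 0, 0.0], 0]
    - [[0, 0, 0.01], 0]
    - [[0, 0, 0.02], 0]
    - [[0, 0, 0.03], 0]
    - [[0, 0, 0.035], 0]
    - [[0, 0, 0.035], 0]

```text
clock: 22.8
eef_pos: [488.5, -43.7, 46.1]
eef_rot: [-3.139, -0.0, 1.551]
wrist_force: [0.8, -0.3, -2.1]
finger_gap: 55.4
```

```bash
python3 go.py 490 -43 27 -0.02
python3 - <<'E'
from h import *
shot("side","s13",(200,110,350,260),4)
E
```

```text
22.8 [488.5 -43.7  46.1] [-3.139 -0.     1.551] F [ 0.8 -0.3 -2.1] gap 55.4
option yaw 1.551 q6 -0.07 turn 0.0
tool shift [0.0007 0.0015 0.0191] q6 now -0.144
```

View pics/s13.png

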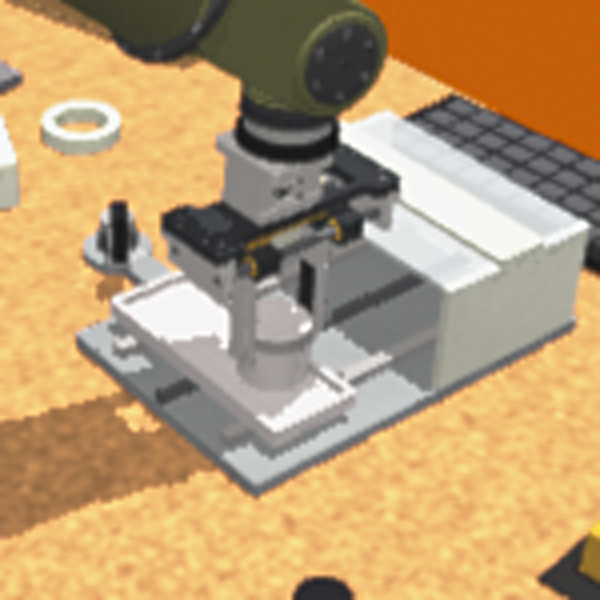

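Call:
send_rows:
  commands:
    - [[0, 0.0015, 0.004], 0]
    - [[0, 0.0015, 0.008], 0]
    - [[0, 0.0015, 0.011], 0]
    - [[0, 0.0015, 0.014], 0]
    - [[0, 0.0015, 0.016], 0]
    - [[0, 0.0015, 0.017], 0]
    - [[0, 0.0015, 0.018], 0]
    - [[0, 0.0015, 0.018], 0]

```text
clock: 23.52
eef_pos: [491.0, -43.5, 29.8]
eef_rot: [-3.142, -0.0, 1.552]
wrist_force: [0.3, 0.2, -2.0]
finger_gap: 55.9
```

Call:
send_rows:
  commands:
    - [[0, 0, 0.0003], 0]
    - [[0, 0, 0.0006], 0]
    - [[0, 0, 0.001], 0]
    - [[0, 0, 0.0013], 0]
    - [[0, 0, 0.0015], 0]
    - [[0, 0, 0.0015], 0]
    - [[0, 0, 0.0015], 0]
    - [[0, 0, 0.0015], 0]

```text
clock: 24.18
eef_pos: [491.0, -43.5, 28.4]
eef_rot: [-3.142, 0.0, 1.552]
wrist_force: [-0.0, 0.5, -1.8]
finger_gap: 55.6
```

Call:
send_rows:
  commands:
    - [[0, 0, 0.0003], 0]
    - [[0, 0, 0.0006], 0]
    - [[0, 0, 0.001], 0]
    - [[0, 0, 0.0013], 0]
    - [[0, 0, 0.0015], 0]
    - [[0, 0, 0.0015], 0]
    - [[0, 0, 0.0015], 0]
    - [[0, 0, 0.0015], 0]

```text
clock: 24.85
eef_pos: [490.9, -43.5, 26.9]
eef_rot: [-3.142, 0.0, 1.552]
wrist_force: [-2.1, 0.3, 0.4]
finger_gap: 55.5
```

Contact on the tray floor. Releasing, then lifting clear.

Call:
send_rows:
  commands:
    - [[0, 0, 0], 0]
    - [[0, 0, 0], 0]
    - [[0, 0, 0], 0]
    - [[0, 0, 0], 0]
    - [[0, 0, 0], 0]
    - [[0, 0, 0], 0]
    - [[0, 0, 0], 0]
    - [[0, 0, 0], 0]
  hand: -1

```text
clock: 25.52
eef_pos: [491.0, -43.6, 26.9]
eef_rot: [3.142, 0.0, 1.552]
wrist_force: [-0.7, -0.3, 0.4]
finger_gap: 93.7
```

Call:
send_rows:
  commands:
    - [[0, 0, -0.01], 0]
    - [[0, 0, -0.03], 0]
    - [[0, 0, -0.06], 0]
    - [[0, 0, -0.09], 0]
    - [[-0.03, -0.005, -0.1], 0]
    - [[-0.07, -0.01, -0.1], 0]
    - [[-0.11, -0.015, -0.1], 0]
    - [[-0.15, -0.02, -0.1], 0]

```text
clock: 26.18
eef_pos: [467.8, -194.7, 128.1]
eef_rot: [3.14, 0.001, 1.553]
wrist_force: [0.6, 0.6, -0.5]
finger_gap: 94.1
```

```bash
python3 go.py 433.5 -374.5 50 0.0
python3 - <<'E'
from h import *
shot("side","s14",(200,110,400,310),3); shot("top","t14",(210,130,400,210),4)
E
```

```text
26.18 [ 467.8 -194.7  128.1] [3.140e+00 1.000e-03 1.553e+00] F [ 0.6  0.6 -0.5] gap 94.1
option yaw 1.571 q6 -0.71 turn -0.018
tool shift [-0.1804 -0.0311  0.0782] q6 now -0.449
```

View pics/s14.png

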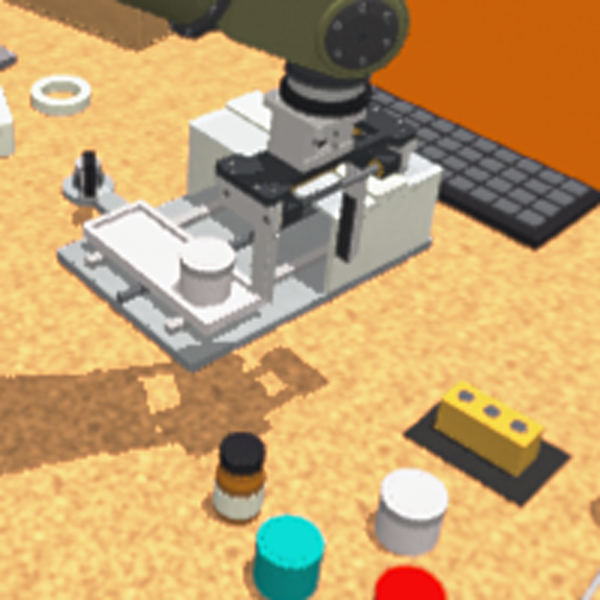

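View pics/t14.png

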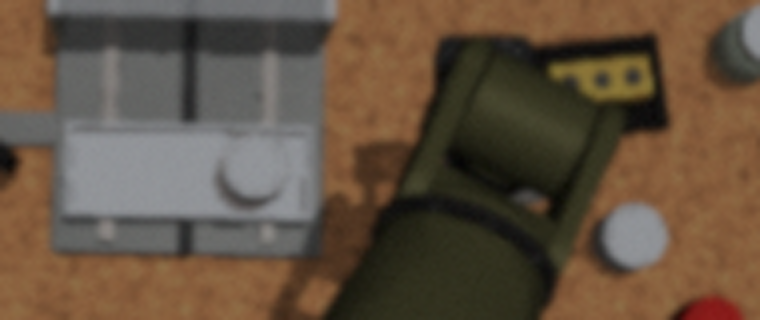

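Tin 1 stands in the tray and tin 2 is unmoved at top pixel (368,189). Going for it.

Call:
send_rows:
  commands:
    - [[-0.015, -0.003, 0], 0]
    - [[-0.045, -0.008, 0], 0]
    - [[-0.08, -0.014, 0], 0]
    - [[-0.115, -0.02, 0], 0]
    - [[-0.145, -0.025, 0.0], -0.018]
    - [[-0.168, -0.029, 0.01], -0.018]
    - [[-0.178, -0.031, 0.02], -0.018]
    - [[-0.18, -0.031, 0.03], -0.018]

```text
clock: 26.95
eef_pos: [433.4, -373.3, 96.4]
eef_rot: [-3.142, 0.0, 1.568]
wrist_force: [0.6, 0.6, 0.9]
finger_gap: 94.0
```

Call:
send_rows:
  commands:
    - [[0, 0, 0.02], 0]
    - [[0, 0, 0.04], 0]
    - [[0, 0, 0.055], 0]
    - [[0, 0, 0.07], 0]
    - [[0, 0, 0.07], 0]
    - [[0, 0, 0.07], 0]
    - [[0, 0, 0.07], 0]
    - [[0, 0, 0.07], 0]

```text
clock: 27.62
eef_pos: [434.4, -372.5, 28.0]
eef_rot: [3.14, 0.001, 1.57]
wrist_force: [0.0, -0.1, 0.2]
finger_gap: 93.9
```

```bash
python3 go.py 433.5 -374.5 -7 0.0
python3 - <<'E'
from h import *
shot("side","s15",(260,180,390,310),4)
E
```

```text
27.62 [ 434.4 -372.5   28. ] [3.14e+00 1.00e-03 1.57e+00] F [ 0.  -0.1  0.2] gap 93.9
option yaw 1.571 q6 -0.71 turn -0.001
tool shift [-0.002  -0.0009  0.035 ] q6 now -0.772
```

View pics/s15.png

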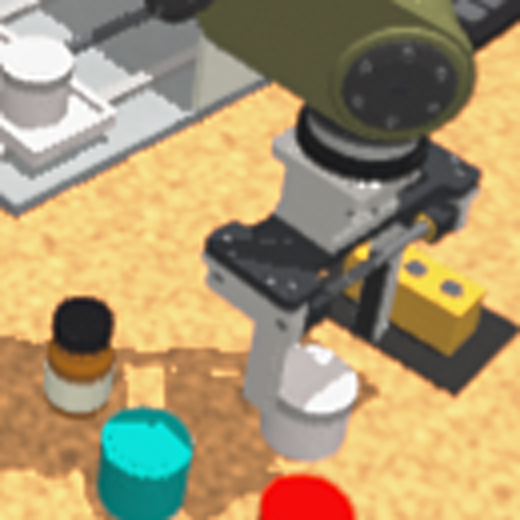

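Call:
send_rows:
  commands:
    - [[-0.002, 0, 0.008], 0]
    - [[-0.002, 0, 0.016], 0]
    - [[-0.002, 0, 0.024], 0]
    - [[-0.002, 0, 0.03], 0]
    - [[-0.002, 0, 0.034], 0]
    - [[-0.002, 0, 0.035], 0]
    - [[-0.002, 0, 0.035], 0]
    - [[-0.002, 0, 0.035], 0]

```text
clock: 28.33
eef_pos: [433.8, -374.6, -8.0]
eef_rot: [3.141, 0.0, 1.57]
wrist_force: [-0.1, 0.5, 0.1]
finger_gap: 94.1
```

Call:
send_rows:
  commands:
    - [[0, 0, 0], 0]
    - [[0, 0, 0], 0]
    - [[0, 0, 0], 0]
    - [[0, 0, 0], 0]
    - [[0, 0, 0], 0]
    - [[0, 0, 0], 0]
    - [[0, 0, 0], 0]
    - [[0, 0, 0], 0]
  hand: 1
  force: 35

```text
clock: 29.0
eef_pos: [433.7, -374.5, -8.1]
eef_rot: [-3.142, 0.0, 1.57]
wrist_force: [-0.4, -0.1, 1.0]
finger_gap: 55.7
```

Call:
send_rows:
  commands:
    - [[0, 0, 0], 0]
    - [[0, 0, 0], 0]
    - [[0, 0, 0], 0]
    - [[0, 0, -0.01], 0]
    - [[0, 0, -0.03], 0]
    - [[0, 0, -0.055], 0]
    - [[0, 0, -0.08], 0]
    - [[0, 0, -0.1], 0]

```text
clock: 29.67
eef_pos: [433.9, -374.7, 94.4]
eef_rot: [3.141, 0.001, 1.57]
wrist_force: [0.2, -1.0, -1.2]
finger_gap: 55.4
```

```bash
python3 go.py 492 60 100 -0.02
python3 - <<'E'
from h import *
shot("side","s16",(200,130,400,330),3)
E
```

```text
29.67 [ 433.9 -374.7   94.4] [3.141e+00 1.000e-03 1.570e+00] F [ 0.2 -1.  -1.2] gap 55.4
option yaw 1.551 q6 0.14 turn 0.019
tool shift [ 0.4347  0.0577 -0.006 ] q6 now -0.775
```

View pics/s16.png

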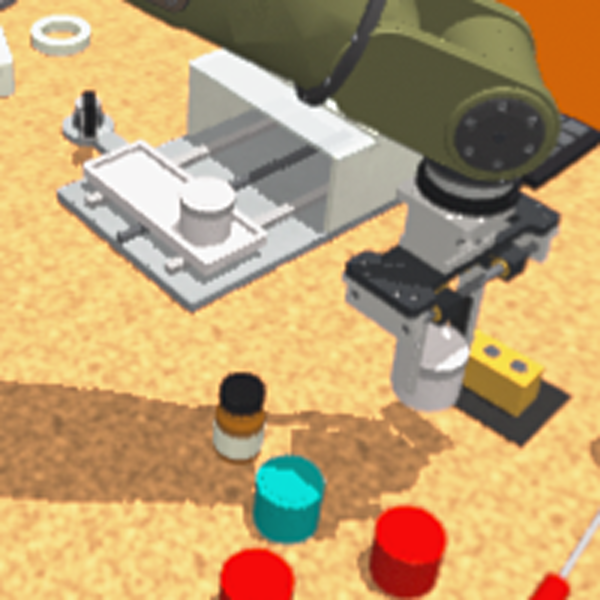

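Call:
send_rows:
  commands:
    - [[0.01, 0.001, -0.005], 0]
    - [[0.03, 0.004, -0.015], 0]
    - [[0.06, 0.008, -0.025], 0]
    - [[0.09, 0.012, -0.025], 0.005]
    - [[0.12, 0.016, -0.025], 0.01]
    - [[0.15, 0.02, -0.025], 0.015]
    - [[0.18, 0.024, -0.025], 0.019]
    - [[0.21, 0.028, -0.025], 0.019]

```text
clock: 30.38
eef_pos: [461.2, -162.3, 116.1]
eef_rot: [-3.14, -0.001, 1.551]
wrist_force: [0.3, -0.5, -0.5]
finger_gap: 55.2
```

Call:
send_rows:
  commands:
    - [[0.03, 0.004, 0], 0]
    - [[0.06, 0.009, 0], 0]
    - [[0.09, 0.014, 0], 0]
    - [[0.12, 0.018, 0], 0]
    - [[0.15, 0.022, 0], 0]
    - [[0.18, 0.026, 0], 0]
    - [[0.21, 0.031, 0], 0]
    - [[0.224, 0.033, 0], 0]

```text
clock: 31.05
eef_pos: [498.6, 62.1, 116.1]
eef_rot: [-3.14, -0.0, 1.553]
wrist_force: [0.9, -0.5, -1.6]
finger_gap: 55.7
```

```bash
python3 go.py 492 60 50 -0.02
```

```text
31.05 [498.6  62.1 116.1] [-3.14  -0.     1.553] F [ 0.9 -0.5 -1.6] gap 55.7
option yaw 1.551 q6 0.14 turn 0.002
tool shift [-0.0022 -0.0065  0.0661] q6 now 0.069
```

Call:
send_rows:
  commands:
    - [[0, -0.004, 0.01], 0]
    - [[0, -0.006, 0.025], 0]
    - [[0, -0.006, 0.04], 0]
    - [[0, -0.006, 0.055], 0]
    - [[0, -0.006, 0.065], 0]
    - [[0, -0.006, 0.07], 0]
    - [[0, -0.006, 0.07], 0]
    - [[0, -0.006, 0.07], 0]

```text
clock: 31.72
eef_pos: [493.3, 58.7, 47.0]
eef_rot: [-3.141, 0.0, 1.551]
wrist_force: [-0.1, 0.9, -1.1]
finger_gap: 55.3
```

```bash
python3 go.py 492 60 26 -0.02
python3 - <<'E'
from h import *
shot("side","s17",(200,110,350,260),4)
E
```

```text
31.72 [493.3  58.7  47. ] [-3.141  0.     1.551] F [-0.1  0.9 -1.1] gap 55.3
option yaw 1.551 q6 0.14 turn -0.0
tool shift [ 0.0012 -0.0013  0.021 ] q6 now 0.065
```

View pics/s17.png

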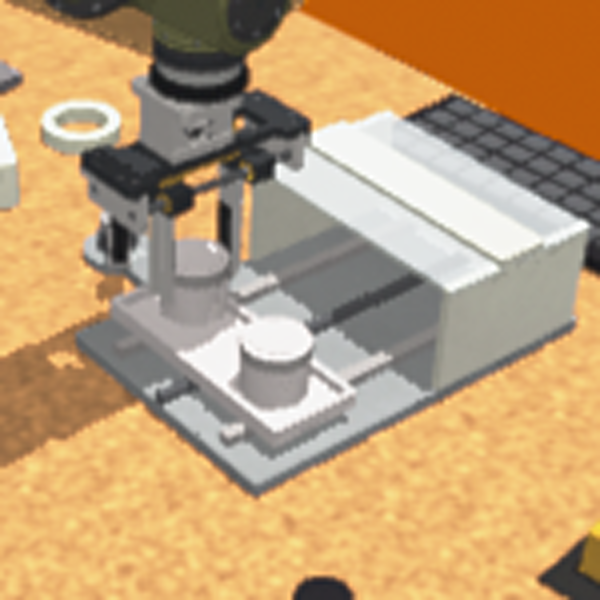

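Call:
send_rows:
  commands:
    - [[0, -0.001, 0.004], 0]
    - [[0, -0.001, 0.008], 0]
    - [[0, -0.001, 0.012], 0]
    - [[0, -0.001, 0.015], 0]
    - [[0, -0.001, 0.017], 0]
    - [[0, -0.001, 0.018], 0]
    - [[0, -0.001, 0.019], 0]
    - [[0, -0.001, 0.019], 0]

```text
clock: 32.43
eef_pos: [492.4, 58.9, 27.7]
eef_rot: [-3.141, 0.0, 1.551]
wrist_force: [1.2, -0.6, -0.9]
finger_gap: 55.6
```

Call:
send_rows:
  commands:
    - [[0, 0, 0.0003], 0]
    - [[0, 0, 0.0006], 0]
    - [[0, 0, 0.001], 0]
    - [[0, 0, 0.0013], 0]
    - [[0, 0, 0.0015], 0]
    - [[0, 0, 0.0015], 0]
    - [[0, 0, 0.0015], 0]
    - [[0, 0, 0.0015], 0]

```text
clock: 33.1
eef_pos: [492.4, 58.9, 26.4]
eef_rot: [3.142, 0.0, 1.551]
wrist_force: [0.0, -0.2, -2.0]
finger_gap: 55.2
```

Call:
send_rows:
  commands:
    - [[0, 0, 0.0003], 0]
    - [[0, 0, 0.0006], 0]
    - [[0, 0, 0.0008], 0]
    - [[0, 0, 0.001], 0]
    - [[0, 0, 0.001], 0]
    - [[0, 0, 0.001], 0]
    - [[0, 0, 0.001], 0]
    - [[0, 0, 0.001], 0]

```text
clock: 33.77
eef_pos: [492.4, 58.9, 25.8]
eef_rot: [3.141, 0.0, 1.551]
wrist_force: [-3.4, -1.2, 7.5]
finger_gap: 55.6
```

Call:
send_rows:
  commands:
    - [[0, 0, 0], 0]
    - [[0, 0, 0], 0]
    - [[0, 0, 0], 0]
    - [[0, 0, 0], 0]
    - [[0, 0, 0], 0]
    - [[0, 0, 0], 0]
    - [[0, 0, 0], 0]
    - [[0, 0, 0], 0]
  hand: -1

```text
clock: 34.43
eef_pos: [492.4, 58.9, 25.3]
eef_rot: [-3.142, 0.0, 1.551]
wrist_force: [-0.8, 0.1, -0.4]
finger_gap: 93.9
```

Call:
send_rows:
  commands:
    - [[0, 0, -0.01], 0]
    - [[0, 0, -0.03], 0]
    - [[0, 0, -0.06], 0]
    - [[0, 0, -0.09], 0]
    - [[0, -0.03, -0.12], 0]
    - [[0, -0.06, -0.12], 0]
    - [[0, -0.1, -0.12], 0]
    - [[0, -0.13, -0.12], 0]

```text
clock: 35.1
eef_pos: [360.2, 61.5, 145.9]
eef_rot: [3.141, -0.0, 1.551]
wrist_force: [0.5, -0.3, -0.7]
finger_gap: 94.0
```

Call:
send_rows:
  commands:
    - [[-0.03, 0.0, 0], 0]
    - [[-0.06, 0, 0], 0]
    - [[-0.1, 0, 0], 0]
    - [[-0.14, 0, 0], 0]
    - [[-0.18, 0, 0], 0]
    - [[-0.2, 0, 0], 0]
    - [[-0.2, 0, 0], 0]
    - [[-0.2, 0, 0], 0]
  hand: 1

```text
clock: 35.77
eef_pos: [358.2, -139.0, 145.8]
eef_rot: [3.141, 0.0, 1.548]
wrist_force: [-1.3, 0.6, -1.5]
finger_gap: 44.0
```

Run:
```python
from h import *
st();shot("side","s18",(210,130,310,230),6); shot("top","t18",(185,130,305,210),6); shot("top","t18b")
```

```text
35.77 [ 358.2 -139.   145.8] [3.141 0.    1.548] F [-1.3  0.6 -1.5] gap 44.0
```

View pics/s18.png

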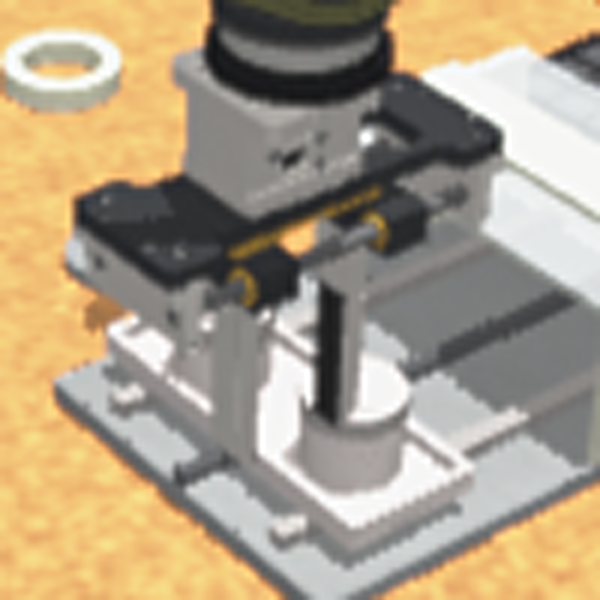

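View pics/t18.png

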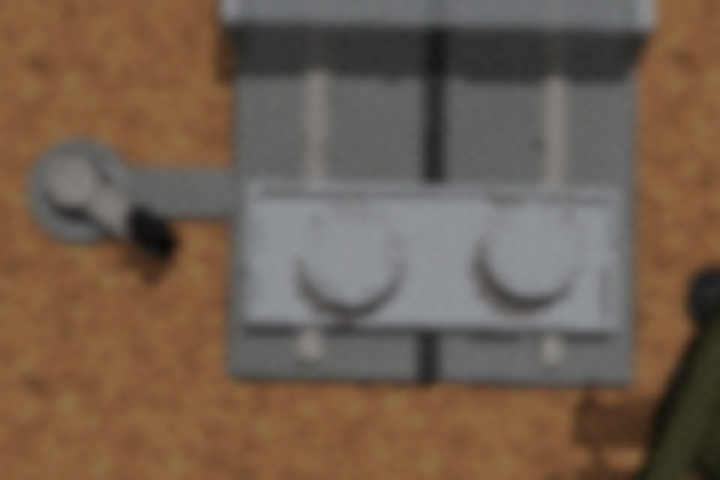

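View pics/t18b.png

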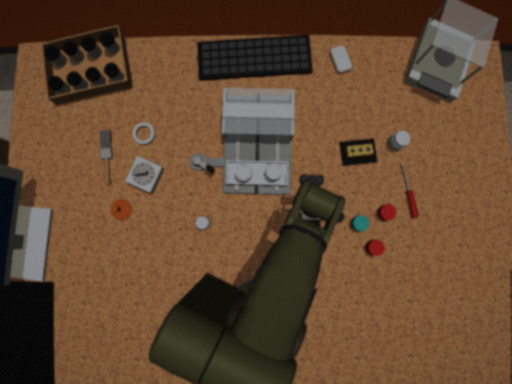

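Run:
```python
from meas import *
t=lambda x,y:(185+x/6-.4,130+y/6-.4)
for z in (5,10,16): print('foot',z,px2w("top",*t(78,191),z).round(1))
for z in (35,40,45): print('hub',z,px2w("top",*t(73,180),z).round(1))
im=cv2.imread("pics/side0.png")
save(im,"s0crank",(205,145,265,190),10)
im=cv2.imread("pics/t18_raw.png"); save(im,"t18crank",(185,145,230,180),14)
H,S,V=masks(im); k=np.zeros_like(V,bool); k[155:180,195:220]=(V<45)[155:180,195:220]
for c,s,m in comps(k,5): print(c,s, 'w z90',px2w("top",*c,90).round(1),'z65',px2w("top",*c,65).round(1))
```

```text
foot 5 [541.8 223.1   5. ]
foot 10 [540.9 222.4  10. ]
foot 16 [539.9 221.6  16. ]
hub 35 [543.1 222.2  35. ]
hub 40 [542.2 221.5  40. ]
hub 45 [541.3 220.9  45. ]
[209.92105263 168.76315789] [207 165   7   8  38] w z90 [501.6 170.2  90. ] z65 [505.6 172.7  65. ]
```

View pics/s0crank.png

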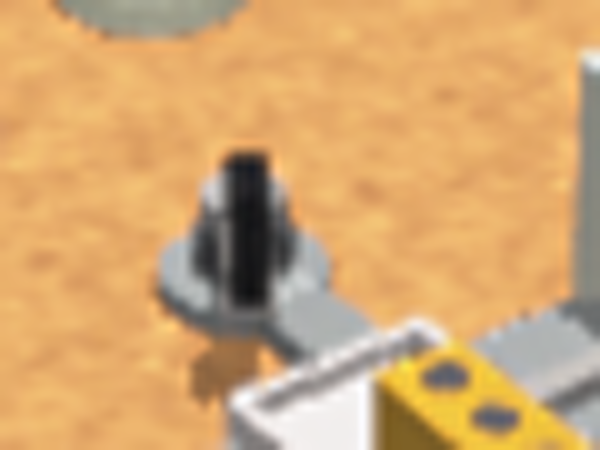

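View pics/t18crank.png

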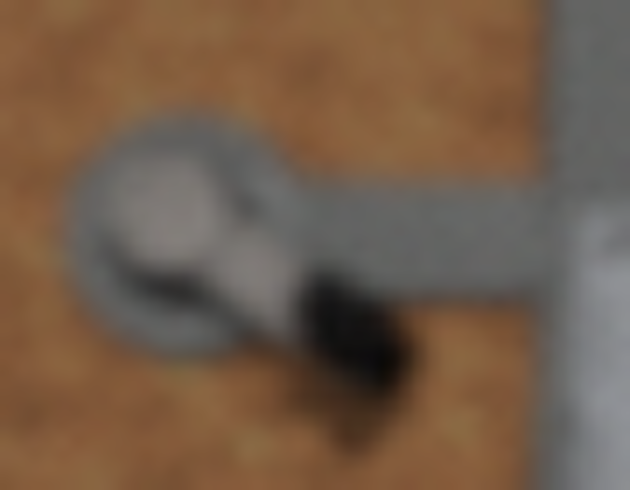

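Both tins stand in the tray, at t18 crop positions (350,262) and (527,258). The crank axis is near (540,221) and the grip near (504,173), 59 mm apart as expected. I'll push the grip round with the closed fingers.

Call:
send_rows:
  commands:
    - [[0.02, 0.01, 0], -0.01]
    - [[0.05, 0.03, 0], -0.02]
    - [[0.08, 0.048, 0], -0.023]
    - [[0.11, 0.066, 0], -0.023]
    - [[0.14, 0.084, 0], -0.023]
    - [[0.17, 0.102, 0], -0.023]
    - [[0.195, 0.117, 0], -0.023]
    - [[0.21, 0.126, 0], -0.023]
  hand: 1

```text
clock: 36.58
eef_pos: [489.2, 72.7, 145.4]
eef_rot: [3.141, -0.0, 1.577]
wrist_force: [-0.1, -0.0, 0.4]
finger_gap: 0.4
```

```bash
python3 go.py 534 156 30 0.0
```

```text
36.58 [489.2  72.7 145.4] [ 3.141 -0.     1.577] F [-0.1 -0.   0.4] gap 0.4
option yaw 1.571 q6 0.28 turn 0.006
tool shift [0.083  0.0453 0.1155] q6 now 0.067
```

Call:
send_rows:
  commands:
    - [[0.03, 0.015, 0], 0.006]
    - [[0.06, 0.032, 0], 0.006]
    - [[0.083, 0.045, 0.0], 0.006]
    - [[0.083, 0.045, 0.02], 0.006]
    - [[0.083, 0.045, 0.05], 0.006]
    - [[0.083, 0.045, 0.08], 0.006]
    - [[0.083, 0.045, 0.1], 0.006]
    - [[0.083, 0.045, 0.115], 0.006]

```text
clock: 37.25
eef_pos: [531.8, 153.4, 28.4]
eef_rot: [-3.139, 0.0, 1.57]
wrist_force: [0.6, 0.4, 0.5]
finger_gap: 0.4
```

```bash
python3 go.py 534 156 30 0.0
python3 - <<'E'
from h import *
shot("side","s19",(190,100,310,220),5)
E
```

```text
37.25 [531.8 153.4  28.4] [-3.139  0.     1.57 ] F [0.6 0.4 0.5] gap 0.4
option yaw 1.571 q6 0.28 turn -0.001
tool shift [ 0.0026  0.0021 -0.0016] q6 now 0.215
```

View pics/s19.png

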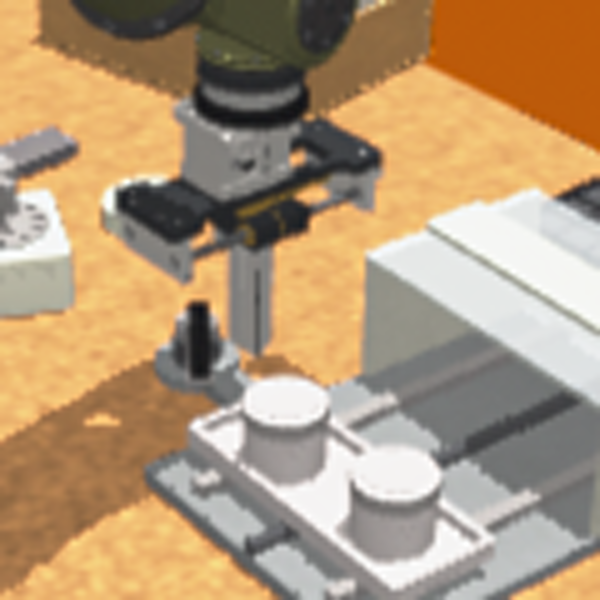

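Run:
```python
import numpy as np
P=lambda d:np.array([64*np.sin(np.radians(d)),64*np.cos(np.radians(d))]) # tool x=dy, tool y=dx
for s in range(-95,-455,-45):
    print(s,[[list(np.round((P(s-5.625*i)-P(s))/1000,3)) ] for i in range(1,9)])
```

```text
-95 [[[np.float64(0.001), np.float64(-0.006)]], [[np.float64(0.002), np.float64(-0.012)]], [[np.float64(0.004), np.float64(-0.018)]], [[np.float64(0.007), np.float64(-0.024)]], [[np.float64(0.01), np.float64(-0.029)]], [[np.float64(0.014), np.float64(-0.034)]], [[np.float64(0.018), np.float64(-0.039)]], [[np.float64(0.023), np.float64(-0.043)]]]
-140 [[[np.float64(0.005), np.float64(-0.004)]], [[np.float64(0.01), np.float64(-0.007)]], [[np.float64(0.016), np.float64(-0.01)]], [[np.float64(0.022), np.float64(-0.012)]], [[np.float64(0.028), np.float64(-0.014)]], [[np.float64(0.034), np.float64(-0.015)]], [[np.float64(0.04), np.float64(-0.015)]], [[np.float64(0.047), np.float64(-0.015)]]]
-185 [[[np.float64(0.006), np.float64(0.001)]], [[np.float64(0.012), np.float64(0.002)]], [[np.float64(0.018), np.float64(0.004)]], [[np.float64(0.024), np.float64(0.007)]], [[np.float64(0.029), np.float64(0.01)]], [[np.float64(0.034), np.float64(0.014)]], [[np.float64(0.039), np.float64(0.018)]], [[np.float64(0.043), np.float64(0.023)]]]
-230 [[[np.float64(0.004), np.float64(0.005)]], [[np.float64(0.0
[... 982 characters left out ...]
float64(-0.006), np.float64(-0.001)]], [[np.float64(-0.012), np.float64(-0.002)]], [[np.float64(-0.018), np.float64(-0.004)]], [[np.float64(-0.024), np.float64(-0.007)]], [[np.float64(-0.029), np.float64(-0.01)]], [[np.float64(-0.034), np.float64(-0.014)]], [[np.float64(-0.039), np.float64(-0.018)]], [[np.float64(-0.043), np.float64(-0.023)]]]
-410 [[[np.float64(-0.004), np.float64(-0.005)]], [[np.float64(-0.007), np.float64(-0.01)]], [[np.float64(-0.01), np.float64(-0.016)]], [[np.float64(-0.012), np.float64(-0.022)]], [[np.float64(-0.014), np.float64(-0.028)]], [[np.float64(-0.015), np.float64(-0.034)]], [[np.float64(-0.015), np.float64(-0.04)]], [[np.float64(-0.015), np.float64(-0.047)]]]
```

Call:
send_rows:
  commands:
    - [[0.001, -0.006, 0], 0]
    - [[0.002, -0.012, 0], 0]
    - [[0.004, -0.018, 0], 0]
    - [[0.007, -0.024, 0], 0]
    - [[0.01, -0.029, 0], 0]
    - [[0.014, -0.034, 0], 0]
    - [[0.018, -0.039, 0], 0]
    - [[0.023, -0.043, 0], 0]
  force: 20

```text
clock: 37.97
eef_pos: [491.2, 175.6, 32.2]
eef_rot: [3.137, -0.001, 1.568]
wrist_force: [6.7, -3.0, -0.3]
finger_gap: 0.4
```

Run:
```python
from h import *
st();shot("side","s20",(190,100,310,220),5)
```

```text
37.97 [491.2 175.6  32.2] [ 3.137e+00 -1.000e-03  1.568e+00] F [ 6.7 -3.  -0.3] gap 0.4
```

View pics/s20.png

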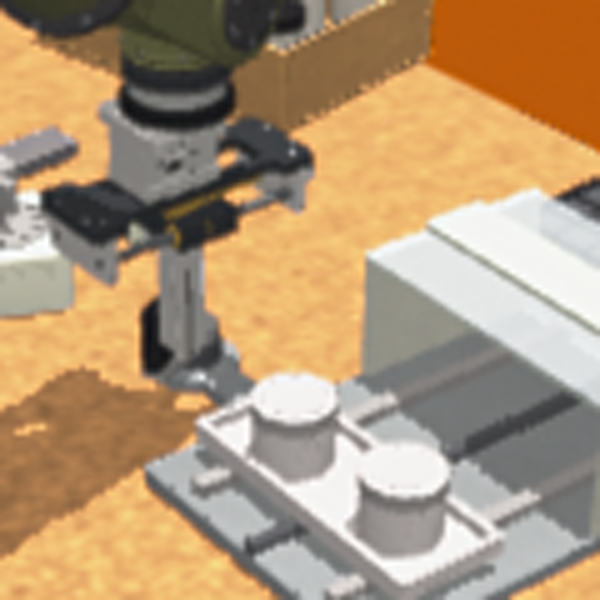

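The push works. The grip turned ahead of the fingers, the tray is moving in, and the force is about 7 N. Continuing.

Call:
send_rows:
  commands:
    - [[0.005, -0.004, 0], 0]
    - [[0.01, -0.007, 0], 0]
    - [[0.016, -0.01, 0], 0]
    - [[0.022, -0.012, 0], 0]
    - [[0.028, -0.014, 0], 0]
    - [[0.034, -0.015, 0], 0]
    - [[0.04, -0.015, 0], 0]
    - [[0.047, -0.015, 0], 0]

```text
clock: 38.68
eef_pos: [475.9, 221.9, 31.6]
eef_rot: [3.14, 0.001, 1.568]
wrist_force: [3.4, -9.1, 1.1]
finger_gap: 0.8
```

Call:
send_rows:
  commands:
    - [[0.006, 0.001, 0], 0]
    - [[0.012, 0.002, 0], 0]
    - [[0.018, 0.004, 0], 0]
    - [[0.024, 0.007, 0], 0]
    - [[0.029, 0.01, 0], 0]
    - [[0.034, 0.014, 0], 0]
    - [[0.039, 0.018, 0], 0]
    - [[0.043, 0.023, 0], 0]

```text
clock: 39.35
eef_pos: [497.8, 264.7, 30.9]
eef_rot: [-3.14, 0.002, 1.568]
wrist_force: [-4.1, -7.2, 0.4]
finger_gap: 0.5
```

Run:
```python
from h import *
st();shot("side","s21",(190,100,310,220),5)
```

```text
39.35 [497.8 264.7  30.9] [-3.140e+00  2.000e-03  1.568e+00] F [-4.1 -7.2  0.4] gap 0.5
```

View pics/s21.png

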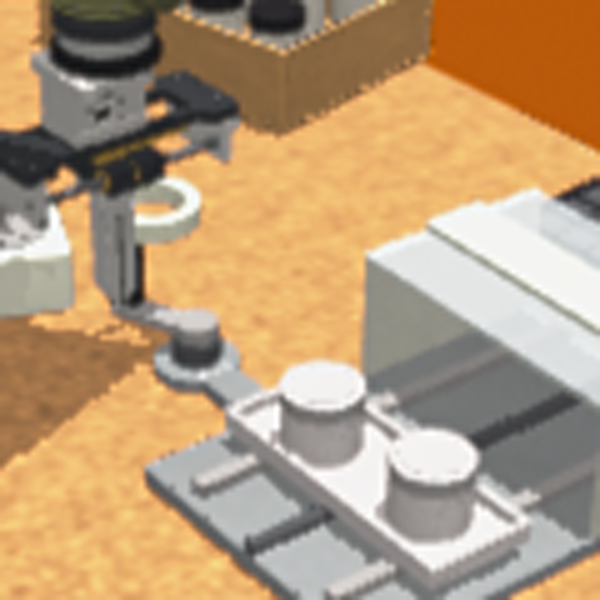

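Call:
send_rows:
  commands:
    - [[0.004, 0.005, 0], 0]
    - [[0.007, 0.01, 0], 0]
    - [[0.01, 0.016, 0], 0]
    - [[0.012, 0.022, 0], 0]
    - [[0.014, 0.028, 0], 0]
    - [[0.015, 0.034, 0], 0]
    - [[0.015, 0.04, 0], 0]
    - [[0.015, 0.047, 0], 0]

```text
clock: 40.07
eef_pos: [543.8, 279.9, 30.3]
eef_rot: [-3.138, 0.001, 1.568]
wrist_force: [-10.4, -2.0, -0.6]
finger_gap: 0.7
```

Call:
send_rows:
  commands:
    - [[-0.001, 0.006, 0], 0]
    - [[-0.002, 0.012, 0], 0]
    - [[-0.004, 0.018, 0], 0]
    - [[-0.007, 0.024, 0], 0]
    - [[-0.01, 0.029, 0], 0]
    - [[-0.014, 0.034, 0], 0]
    - [[-0.018, 0.039, 0], 0]
    - [[-0.023, 0.043, 0], 0]

```text
clock: 40.73
eef_pos: [587.6, 257.8, 30.8]
eef_rot: [-3.14, -0.001, 1.569]
wrist_force: [-5.6, 4.4, 0.4]
finger_gap: 0.6
```

Call:
send_rows:
  commands:
    - [[-0.005, 0.004, 0], 0]
    - [[-0.01, 0.007, 0], 0]
    - [[-0.016, 0.01, 0], 0]
    - [[-0.022, 0.012, 0], 0]
    - [[-0.028, 0.014, 0], 0]
    - [[-0.034, 0.015, 0], 0]
    - [[-0.04, 0.015, 0], 0]
    - [[-0.047, 0.015, 0], 0]

```text
clock: 41.4
eef_pos: [602.9, 211.5, 31.2]
eef_rot: [3.141, -0.002, 1.569]
wrist_force: [-1.8, 8.2, -0.5]
finger_gap: 0.3
```

Call:
send_rows:
  commands:
    - [[-0.006, -0.001, 0], 0]
    - [[-0.012, -0.002, 0], 0]
    - [[-0.018, -0.004, 0], 0]
    - [[-0.024, -0.007, 0], 0]
    - [[-0.029, -0.01, 0], 0]
    - [[-0.034, -0.014, 0], 0]
    - [[-0.039, -0.018, 0], 0]
    - [[-0.043, -0.023, 0], 0]

```text
clock: 42.07
eef_pos: [580.8, 167.9, 31.7]
eef_rot: [3.139, -0.002, 1.568]
wrist_force: [3.4, 5.9, -1.3]
finger_gap: 0.3
```

Call:
send_rows:
  commands:
    - [[-0.004, -0.005, 0], 0]
    - [[-0.007, -0.01, 0], 0]
    - [[-0.01, -0.016, 0], 0]
    - [[-0.012, -0.022, 0], 0]
    - [[-0.014, -0.028, 0], 0]
    - [[-0.015, -0.034, 0], 0]
    - [[-0.015, -0.04, 0], 0]
    - [[-0.015, -0.047, 0], 0]

```text
clock: 42.73
eef_pos: [534.4, 152.8, 31.9]
eef_rot: [3.137, -0.001, 1.568]
wrist_force: [8.0, 1.9, -0.7]
finger_gap: 0.3
```

Run:
```python
from h import *
st();shot("side","s22",(190,100,310,220),5)
```

```text
42.73 [534.4 152.8  31.9] [ 3.137e+00 -1.000e-03  1.568e+00] F [ 8.   1.9 -0.7] gap 0.3
```

View pics/s22.png

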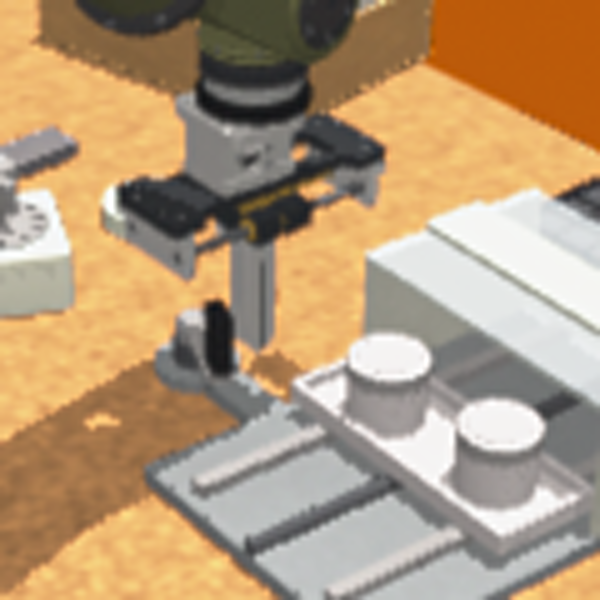

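Halfway, and both tins still stand. Second turn.

Call:
send_rows:
  commands:
    - [[0.001, -0.006, 0], 0]
    - [[0.002, -0.012, 0], 0]
    - [[0.004, -0.018, 0], 0]
    - [[0.007, -0.024, 0], 0]
    - [[0.01, -0.029, 0], 0]
    - [[0.014, -0.034, 0], 0]
    - [[0.018, -0.039, 0], 0]
    - [[0.023, -0.043, 0], 0]

```text
clock: 43.45
eef_pos: [491.2, 175.4, 31.6]
eef_rot: [3.138, -0.0, 1.568]
wrist_force: [5.9, -1.4, 0.1]
finger_gap: 0.4
```

Call:
send_rows:
  commands:
    - [[0.005, -0.004, 0], 0]
    - [[0.01, -0.007, 0], 0]
    - [[0.016, -0.01, 0], 0]
    - [[0.022, -0.012, 0], 0]
    - [[0.028, -0.014, 0], 0]
    - [[0.034, -0.015, 0], 0]
    - [[0.04, -0.015, 0], 0]
    - [[0.047, -0.015, 0], 0]

```text
clock: 44.12
eef_pos: [475.9, 221.8, 31.3]
eef_rot: [3.14, 0.001, 1.568]
wrist_force: [3.0, -9.5, 0.6]
finger_gap: 0.1
```

Call:
send_rows:
  commands:
    - [[0.006, 0.001, 0], 0]
    - [[0.012, 0.002, 0], 0]
    - [[0.018, 0.004, 0], 0]
    - [[0.024, 0.007, 0], 0]
    - [[0.029, 0.01, 0], 0]
    - [[0.034, 0.014, 0], 0]
    - [[0.039, 0.018, 0], 0]
    - [[0.043, 0.023, 0], 0]

```text
clock: 44.78
eef_pos: [497.9, 264.6, 30.6]
eef_rot: [-3.14, 0.002, 1.568]
wrist_force: [-3.6, -8.2, 0.5]
finger_gap: 0.5
```

Call:
send_rows:
  commands:
    - [[0.004, 0.005, 0], 0]
    - [[0.007, 0.01, 0], 0]
    - [[0.01, 0.016, 0], 0]
    - [[0.012, 0.022, 0], 0]
    - [[0.014, 0.028, 0], 0]
    - [[0.015, 0.034, 0], 0]
    - [[0.015, 0.04, 0], 0]
    - [[0.015, 0.047, 0], 0]

```text
clock: 45.45
eef_pos: [543.8, 279.8, 30.0]
eef_rot: [-3.137, 0.001, 1.568]
wrist_force: [-10.5, -1.9, -0.9]
finger_gap: 0.3
```

Call:
send_rows:
  commands:
    - [[-0.001, 0.006, 0], 0]
    - [[-0.002, 0.012, 0], 0]
    - [[-0.004, 0.018, 0], 0]
    - [[-0.007, 0.024, 0], 0]
    - [[-0.01, 0.029, 0], 0]
    - [[-0.014, 0.034, 0], 0]
    - [[-0.018, 0.039, 0], 0]
    - [[-0.023, 0.043, 0], 0]

```text
clock: 46.12
eef_pos: [587.5, 257.7, 30.5]
eef_rot: [-3.139, -0.001, 1.569]
wrist_force: [-5.4, 4.6, 0.4]
finger_gap: 0.3
```

Call:
send_rows:
  commands:
    - [[-0.005, 0.004, 0], 0]
    - [[-0.01, 0.007, 0], 0]
    - [[-0.016, 0.01, 0], 0]
    - [[-0.022, 0.012, 0], 0]
    - [[-0.028, 0.014, 0], 0]
    - [[-0.034, 0.015, 0], 0]
    - [[-0.04, 0.015, 0], 0]
    - [[-0.047, 0.015, 0], 0]

```text
clock: 46.78
eef_pos: [602.9, 211.4, 30.9]
eef_rot: [-3.141, -0.002, 1.569]
wrist_force: [-0.9, 8.1, -1.2]
finger_gap: 0.4
```

Call:
send_rows:
  commands:
    - [[-0.006, -0.001, 0], 0]
    - [[-0.012, -0.002, 0], 0]
    - [[-0.018, -0.004, 0], 0]
    - [[-0.024, -0.007, 0], 0]
    - [[-0.029, -0.01, 0], 0]
    - [[-0.034, -0.014, 0], 0]
    - [[-0.039, -0.018, 0], 0]
    - [[-0.043, -0.023, 0], 0]

```text
clock: 47.45
eef_pos: [580.7, 167.7, 31.4]
eef_rot: [3.139, -0.002, 1.568]
wrist_force: [3.9, 5.1, -0.7]
finger_gap: 0.4
```

Run:
```python
from h import *
st();shot("side","s23",(190,100,340,220),5); shot("top","t23",(185,90,305,200),6)
```

```text
47.45 [580.7 167.7  31.4] [ 3.139e+00 -2.000e-03  1.568e+00] F [ 3.9  5.1 -0.7] gap 0.4
```

View pics/s23.png

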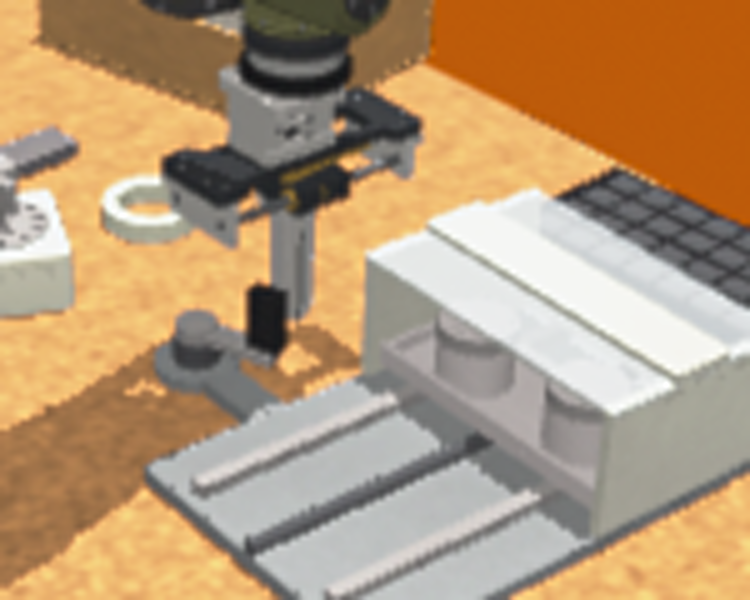

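Call:
send_rows:
  commands:
    - [[-0.004, -0.005, 0], 0]
    - [[-0.007, -0.01, 0], 0]
    - [[-0.01, -0.016, 0], 0]
    - [[-0.012, -0.022, 0], 0]
    - [[-0.014, -0.028, 0], 0]
    - [[-0.015, -0.034, 0], 0]
    - [[-0.015, -0.04, 0], 0]
    - [[-0.015, -0.045, 0], 0]

```text
clock: 48.22
eef_pos: [536.1, 152.5, 31.1]
eef_rot: [3.139, -0.001, 1.568]
wrist_force: [6.6, 1.4, -0.1]
finger_gap: 0.3
```

Call:
send_rows:
  commands:
    - [[0, -0.001, 0], 0]
    - [[0, -0.002, 0], 0]
    - [[0, -0.003, 0], 0]
    - [[0, -0.004, 0], 0]
    - [[0, -0.005, 0], 0]
    - [[0, -0.005, 0], 0]
    - [[0, -0.005, 0], 0]
    - [[0, -0.005, 0], 0]

```text
clock: 48.88
eef_pos: [530.3, 152.0, 30.4]
eef_rot: [-3.141, 0.0, 1.568]
wrist_force: [4.1, 0.2, 3.6]
finger_gap: 0.7
```

Call:
send_rows:
  commands:
    - [[0, -0.001, 0], 0]
    - [[0, -0.002, 0], 0]
    - [[0, -0.003, 0], 0]
    - [[0, -0.003, 0], 0]
    - [[0, -0.003, 0], 0]
    - [[0, -0.003, 0], 0]
    - [[0, -0.003, 0], 0]
    - [[0, -0.003, 0], 0]

```text
clock: 49.55
eef_pos: [527.1, 152.1, 30.2]
eef_rot: [-3.141, 0.0, 1.568]
wrist_force: [1.7, -0.4, 0.9]
finger_gap: 0.7
```

Call:
send_rows:
  commands:
    - [[0.0003, -0.001, 0], 0]
    - [[0.0006, -0.002, 0], 0]
    - [[0.001, -0.003, 0], 0]
    - [[0.001, -0.004, 0], 0]
    - [[0.001, -0.004, 0], 0]
    - [[0.001, -0.004, 0], 0]
    - [[0.001, -0.004, 0], 0]
    - [[0.001, -0.004, 0], 0]

```text
clock: 50.22
eef_pos: [523.2, 153.1, 30.3]
eef_rot: [-3.141, 0.0, 1.568]
wrist_force: [2.7, 0.8, -0.6]
finger_gap: 0.2
```

Call:
send_rows:
  commands:
    - [[0.0003, -0.001, 0], 0]
    - [[0.0006, -0.002, 0], 0]
    - [[0.001, -0.003, 0], 0]
    - [[0.001, -0.003, 0], 0]
    - [[0.001, -0.003, 0], 0]
    - [[0.001, -0.003, 0], 0]
    - [[0.001, -0.003, 0], 0]
    - [[0.001, -0.003, 0], 0]

```text
clock: 50.88
eef_pos: [520.2, 154.1, 30.3]
eef_rot: [-3.141, 0.0, 1.568]
wrist_force: [2.9, 1.2, 0.1]
finger_gap: 0.4
```

Run:
```python
from h import *
st();shot("side","s24",(190,120,340,220),5); shot("top","t24",(185,90,305,200),6)
```

```text
50.88 [520.2 154.1  30.3] [-3.141  0.     1.568] F [2.9 1.2 0.1] gap 0.4
```

View pics/s24.png

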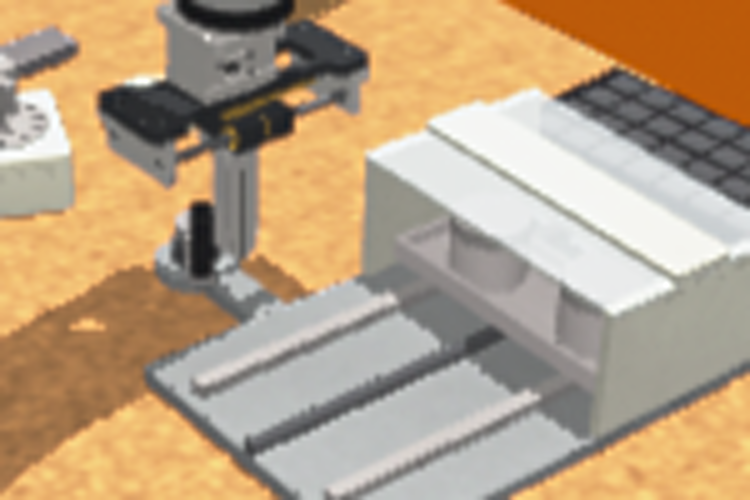

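View pics/t24.png

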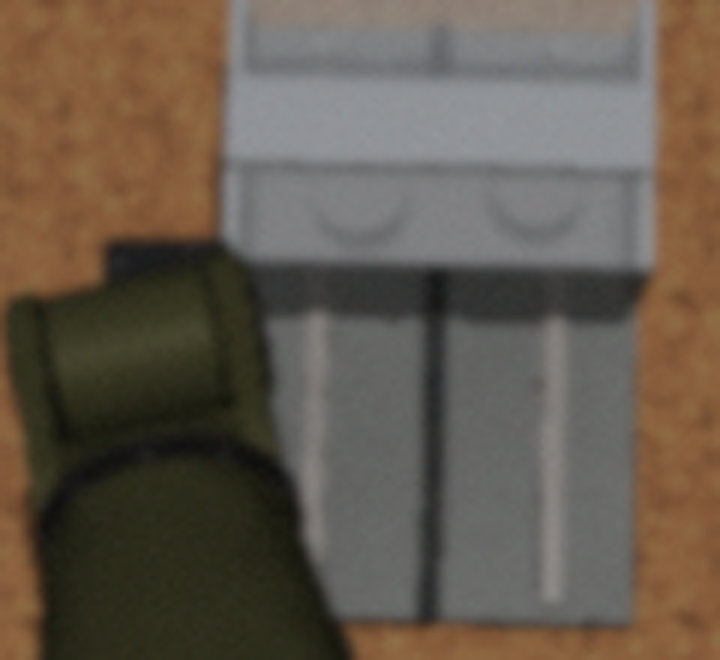

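Call:
send_rows:
  commands:
    - [[0.0004, -0.001, 0], 0]
    - [[0.0008, -0.002, 0], 0]
    - [[0.001, -0.003, 0], 0]
    - [[0.001, -0.003, 0], 0]
    - [[0.001, -0.003, 0], 0]
    - [[0.001, -0.003, 0], 0]
    - [[0.001, -0.003, 0], 0]
    - [[0.001, -0.003, 0], 0]

```text
clock: 51.65
eef_pos: [518.6, 155.0, 30.5]
eef_rot: [3.139, -0.0, 1.568]
wrist_force: [12.2, -0.8, -4.4]
finger_gap: -0.1
```

Call:
send_rows:
  commands:
    - [[0.0004, -0.001, 0], 0]
    - [[0.0008, -0.002, 0], 0]
    - [[0.001, -0.002, 0], 0]
    - [[0.001, -0.002, 0], 0]
    - [[0.001, -0.002, 0], 0]
    - [[0.001, -0.002, 0], 0]
    - [[0.001, -0.002, 0], 0]
    - [[0.001, -0.002, 0], 0]

```text
clock: 52.32
eef_pos: [518.4, 155.3, 30.8]
eef_rot: [3.135, 0.001, 1.567]
wrist_force: [25.9, -5.9, -11.9]
finger_gap: 0.3
```

The tool stalls with the force rising to 26 N, so this is the stop. Backing off and checking.

Call:
send_rows:
  commands:
    - [[-0.002, 0.004, 0], 0]
    - [[-0.004, 0.012, 0], 0]
    - [[-0.004, 0.018, -0.005], 0]
    - [[-0.004, 0.018, -0.03], 0]
    - [[-0.004, 0.018, -0.06], 0]
    - [[-0.004, 0.018, -0.09], 0]
    - [[-0.004, 0.018, -0.12], 0]
    - [[-0.004, 0.018, -0.13], 0]

```text
clock: 52.98
eef_pos: [534.7, 152.5, 165.1]
eef_rot: [3.137, -0.001, 1.568]
wrist_force: [0.6, -0.1, 0.8]
finger_gap: 0.2
```

Call:
send_rows:
  commands:
    - [[0.0, -0.03, 0], 0]
    - [[0.02, -0.06, 0], 0]
    - [[0.05, -0.09, 0], 0]
    - [[0.08, -0.12, 0], 0]
    - [[0.11, -0.15, 0], 0]
    - [[0.14, -0.15, 0], 0]
    - [[0.16, -0.15, 0], 0]
    - [[0.16, -0.15, 0], 0]
  hand: -1

```text
clock: 53.65
eef_pos: [382.9, 315.4, 160.1]
eef_rot: [-3.141, -0.0, 1.571]
wrist_force: [-0.6, -1.2, -0.2]
finger_gap: 50.6
```

Run:
```python
from h import *
st();shot("side","s25",(190,120,350,240),5); shot("top","t25",(185,80,305,200),6); shot("top","t25b",(100,130,220,210),6); shot("side","s25b",(140,100,240,180),7)
```

```text
53.65 [382.9 315.4 160.1] [-3.141 -0.     1.571] F [-0.6 -1.2 -0.2] gap 50.6
```

View pics/s25.png

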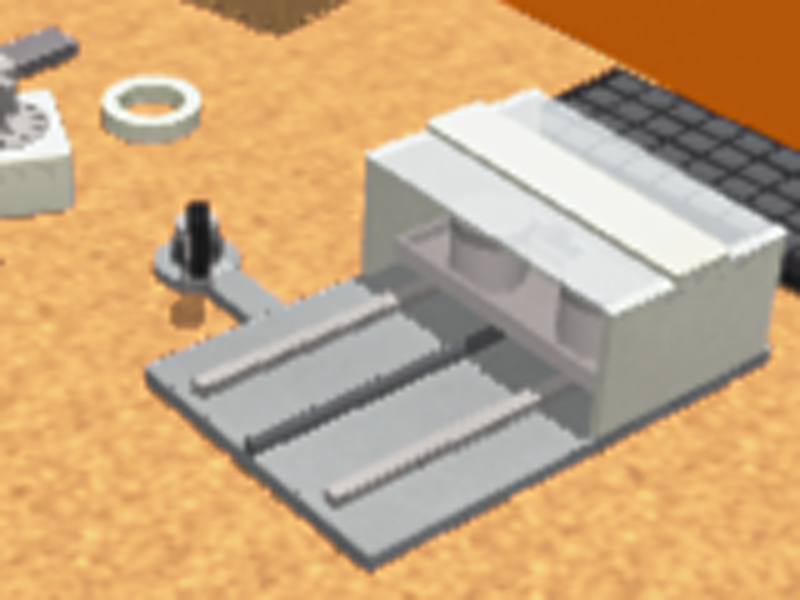

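View pics/t25.png

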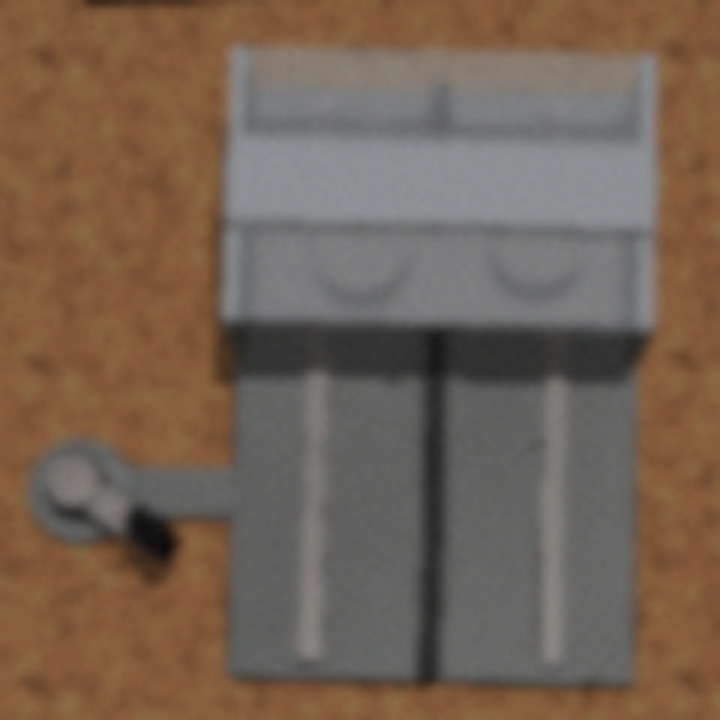

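View pics/t25b.png

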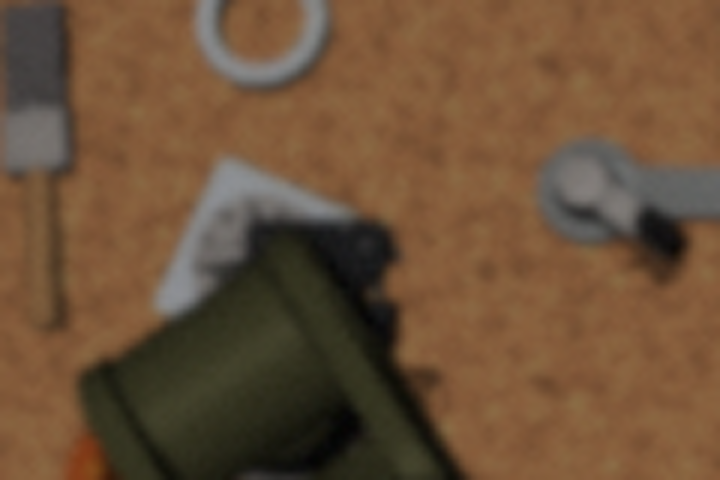

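View pics/s25b.png

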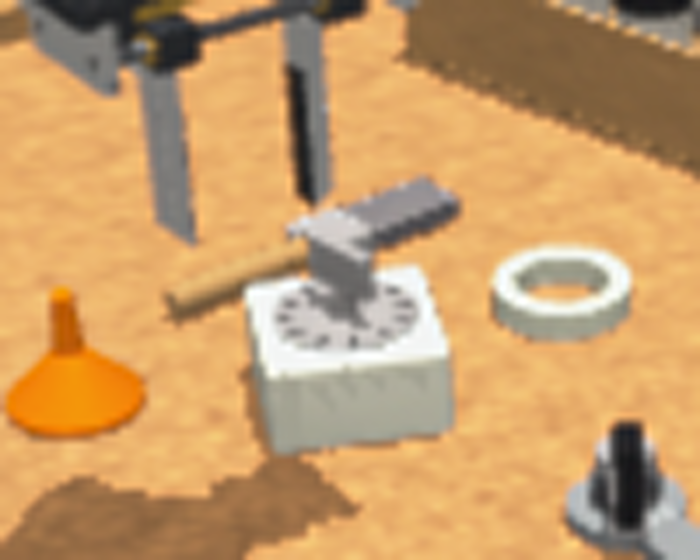

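Run:
```python
from meas import *
s=lambda x,y:(190+x/5-.4,120+y/5-.4)
print('tray FL',px2w("side",*s(398,238),44).round(1), 'expected ~(633,119)')
t=lambda x,y:(80+x/3.6-.36,110+y/3.6-.36)
# from first top frame key (t1 crop): 
im=cv2.imread("pics/t18_raw.png"); save(im,"key0",(120,150,170,200),12)
im=cv2.imread("pics/s25b_raw.png"); save(im,"key1",(165,115,210,165),12)
```

```text
tray FL [633.6 112.8  44. ] expected ~(633,119)
```

View pics/key0.png

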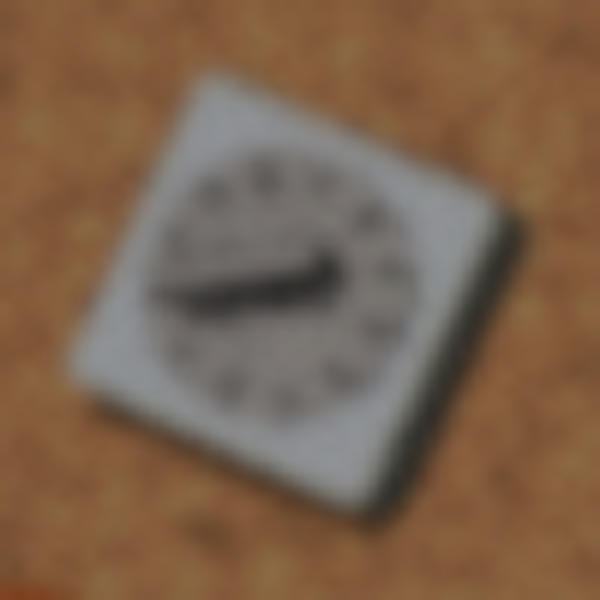

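View pics/key1.png

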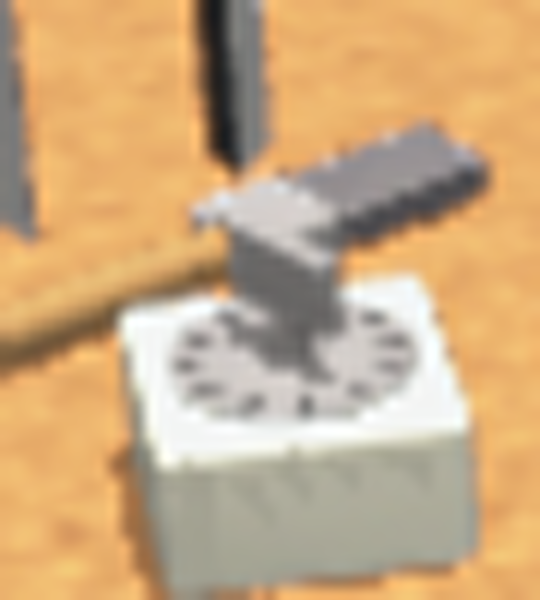

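Run:
```python
from meas import *
s=lambda x,y:(165+x/12-.46,115+y/12-.46)
for p in ((232,230),(330,265),(265,185),(340,232),(195,218)): print(px2w("side",*s(*p),99).round(1))
for p in ((292,358),): print('dial',px2w("side",*s(*p),55).round(1))
t=lambda x,y:(120+x/12-.46,150+y/12-.46)
for p in ((155,298),(335,270)): print('top',px2w("top",*t(*p),99).round(1))
for p in ((283,287),): print('dialtop',px2w("top",*t(*p),56).round(1))
for P in ((489,405,99),(489,405,71),(489,405,56)): print(P,'key1 px',((w2px("side",P)-[165,115]+.46)*12).round(0),'key0',((w2px("top",P)-[120,150]+.46)*12).round(0))
for a in (1.7,1.2,0.7,2.2):
  d=np.array([np.cos(a),np.sin(a),0])*23
  print(a,[((w2px("side",np.array((489,405,99))+k*d)-[165,115]+.46)*12).round(0) for k in(-1,1)],[((w2px("top",np.array((489,405,99))+k*d)-[120,150]+.46)*12).round(0) for k in(-1,1)])
```

```text
[477.3 418.1  99. ]
[488.9 380.6  99. ]
[501.4 437.1  99. ]
[503.  396.6  99. ]
[472.4 431.7  99. ]
dial [488.2 406.4  55. ]
top [483.5 431.6  99. ]
top [490.9 380.3  99. ]
dialtop [492.5 406.1  56. ]
(489, 405, 99) key1 px [287. 235.] key0 [248. 278.]
(489, 405, 71) key1 px [293. 314.] key0 [273. 292.]
(489, 405, 56) key1 px [296. 356.] key0 [286. 299.]
1.7 [array([336., 260.]), array([239., 210.])] [array([329., 266.]), array([168., 289.])]
1.2 [array([302., 269.]), array([272., 201.])] [array([323., 306.]), array([174., 249.])]
0.7 [array([265., 270.]), array([309., 201.])] [array([299., 339.]), array([198., 216.])]
2.2 [array([357., 245.]), array([217., 225.])] [array([315., 229.]), array([182., 326.])]
```

The tray's front-left corner reads (634,113) against an expected 633 in x. The crank is back at its starting direction after two turns, and both tins show under the hood, so the tray is home. The key bar's axis lies at about 1.71 rad, centred at (489,405). Going there.

```bash
python3 go.py 489 405 100 0.14
```

```text
53.85 [383.8 311.8 160. ] [-3.141e+00  1.000e-03  1.567e+00] F [ 0.3 -0.1 -0.8] gap 66.1
option yaw 1.711 q6 0.55 turn -0.143
tool shift [0.0936 0.1049 0.0599] q6 now 0.612
```

Call:
send_rows:
  commands:
    - [[0.01, 0.012, 0], -0.03]
    - [[0.03, 0.035, 0], -0.08]
    - [[0.05, 0.058, 0], -0.12]
    - [[0.07, 0.08, 0], -0.143]
    - [[0.085, 0.097, 0.01], -0.143]
    - [[0.094, 0.105, 0.03], -0.143]
    - [[0.094, 0.105, 0.05], -0.143]
    - [[0.094, 0.105, 0.06], -0.143]
  hand: -1

```text
clock: 54.52
eef_pos: [489.0, 404.8, 97.3]
eef_rot: [-3.138, 0.002, 1.709]
wrist_force: [-0.7, -0.2, -1.0]
finger_gap: 93.9
```

```bash
python3 go.py 489 405 44 0.14
python3 - <<'E'
from h import *
shot("side","s26",(140,80,240,170),7)
E
```

```text
54.52 [489.  404.8  97.3] [-3.138e+00  2.000e-03  1.709e+00] F [-0.7 -0.2 -1. ] gap 93.9
option yaw 1.711 q6 0.55 turn -0.001
tool shift [0.0003 0.0002 0.0533] q6 now 0.495
```

View pics/s26.png

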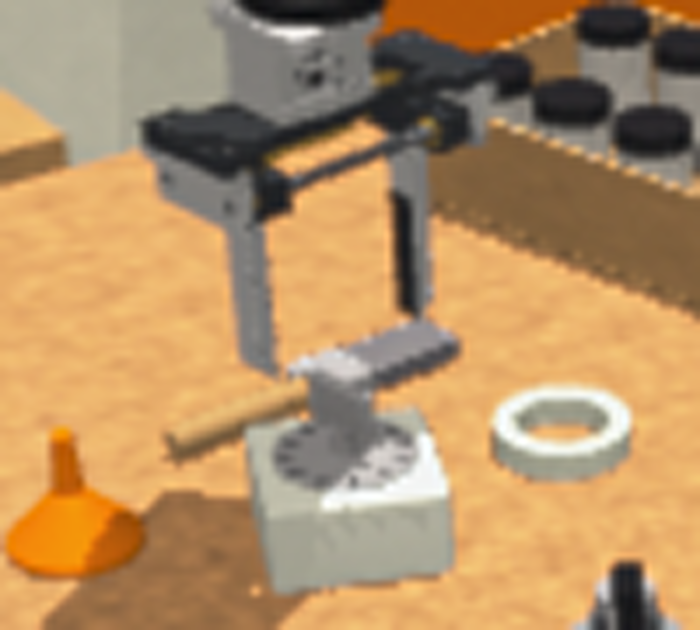

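Call:
send_rows:
  commands:
    - [[0, 0, 0.008], 0]
    - [[0, 0, 0.018], 0]
    - [[0, 0, 0.03], 0]
    - [[0, 0, 0.04], 0]
    - [[0, 0, 0.048], 0]
    - [[0, 0, 0.053], 0]
    - [[0, 0, 0.054], 0]
    - [[0, 0, 0.054], 0]

```text
clock: 55.23
eef_pos: [489.1, 406.3, 46.1]
eef_rot: [-3.141, 0.0, 1.711]
wrist_force: [0.3, -0.5, -0.2]
finger_gap: 94.0
```

Call:
send_rows:
  commands:
    - [[0, 0, 0], 0]
    - [[0, 0, 0], 0]
    - [[0, 0, 0], 0]
    - [[0, 0, 0], 0]
    - [[0, 0, 0], 0]
    - [[0, 0, 0], 0]
    - [[0, 0, 0], 0]
    - [[0, 0, 0], 0]
  hand: 1
  force: 50

```text
clock: 55.9
eef_pos: [489.1, 406.2, 46.3]
eef_rot: [-3.142, 0.0, 1.711]
wrist_force: [-0.1, 0.1, -0.0]
finger_gap: 44.5
```

Call:
send_rows:
  commands:
    - [[0, 0, 0], 0]
    - [[0, 0, 0], 0]
    - [[0, 0, 0], 0]
    - [[0, 0, 0], 0]
    - [[0, 0, 0], 0]
    - [[0, 0, 0], 0]
    - [[0, 0, 0], 0]
    - [[0, 0, 0], 0]

```text
clock: 56.57
eef_pos: [490.8, 406.4, 46.4]
eef_rot: [3.138, -0.001, 1.71]
wrist_force: [11.7, 2.9, -6.3]
finger_gap: 9.6
```

Run:
```python
from h import *
s=st(); print(s['moment'])
shot("side","s27",(140,80,240,170),7)
```

```text
56.57 [490.8 406.4  46.4] [ 3.138e+00 -1.000e-03  1.710e+00] F [11.7  2.9 -6.3] gap 9.6
[ 0.54376315 -2.15356523  0.13656912]
```

View pics/s27.png

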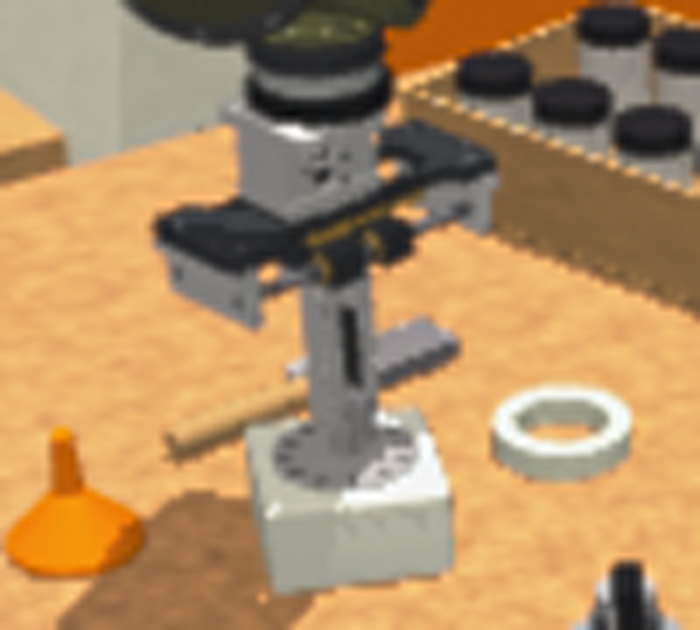

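Gripped at 9.6 mm, matching the 10 mm key. I shift about 1.8 mm to relieve the side force, then wind.

Call:
send_rows:
  commands:
    - [[0, 0.001, 0], 0]
    - [[0, 0.0018, 0], 0]
    - [[0, 0.0018, 0], 0.04]
    - [[0, 0.0018, 0], 0.1]
    - [[0, 0.0018, 0], 0.17]
    - [[0, 0.0018, 0], 0.24]
    - [[0, 0.0018, 0], 0.31]
    - [[0, 0.0018, 0], 0.38]

```text
clock: 57.28
eef_pos: [489.8, 406.5, 46.4]
eef_rot: [-3.139, 0.001, 1.328]
wrist_force: [-7.1, -1.4, 4.4]
finger_gap: 9.4
```

Run:
```python
from h import *
s=st(); print(s['moment'])
```

```text
57.28 [489.8 406.5  46.4] [-3.139e+00  1.000e-03  1.328e+00] F [-7.1 -1.4  4.4] gap 9.4
[-0.16404523  1.61018242  0.12411465]
```

Call:
send_rows:
  commands:
    - [[0, -0.0006, 0], 0.07]
    - [[0, -0.0006, 0], 0.14]
    - [[0, -0.0006, 0], 0.21]
    - [[0, -0.0006, 0], 0.28]
    - [[0, -0.0006, 0], 0.35]
    - [[0, -0.0006, 0], 0.42]
    - [[0, -0.0006, 0], 0.49]
    - [[0, -0.0006, 0], 0.56]

```text
clock: 57.95
eef_pos: [488.4, 407.3, 46.4]
eef_rot: [-3.139, 0.003, 0.768]
wrist_force: [-12.6, 3.0, 5.2]
finger_gap: 10.0
```

Run:
```python
from h import *
s=st(); print(s['moment'],s['joints'][5])
shot("side","s28",(140,80,240,170),7)
```

```text
57.95 [488.4 407.3  46.4] [-3.139e+00  3.000e-03  7.680e-01] F [-12.6   3.    5.2] gap 10.0
[0.64169086 2.59688616 0.228791  ] 1.4381954774262735
```

View pics/s28.png

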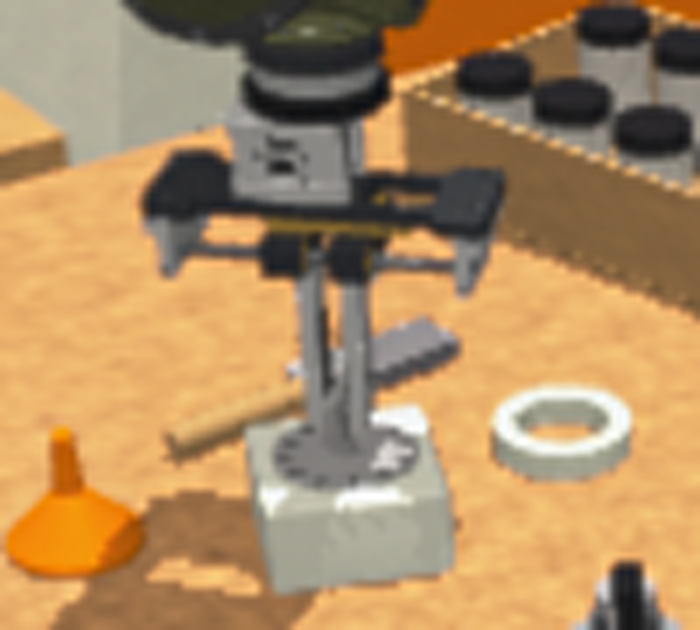

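Call:
send_rows:
  commands:
    - [[-0.0005, -0.0008, 0], 0.06]
    - [[-0.001, -0.0015, 0], 0.12]
    - [[-0.001, -0.0015, 0], 0.18]
    - [[-0.001, -0.0015, 0], 0.24]
    - [[-0.001, -0.0015, 0], 0.3]
    - [[-0.001, -0.0015, 0], 0.36]
    - [[-0.001, -0.0015, 0], 0.42]
    - [[-0.001, -0.0015, 0], 0.48]

```text
clock: 58.67
eef_pos: [487.5, 408.5, 46.4]
eef_rot: [-3.139, 0.0, 0.289]
wrist_force: [-4.6, 10.8, -0.7]
finger_gap: 9.6
```

Call:
send_rows:
  commands:
    - [[0, 0, 0], 0.06]
    - [[0, 0, 0], 0.12]
    - [[0, 0, 0], 0.18]
    - [[0, 0, 0], 0.24]
    - [[0, 0, 0], 0.3]
    - [[0, 0, 0], 0.36]
    - [[0, 0, 0], 0.4]
    - [[0, 0, 0], 0.4]

```text
clock: 59.33
eef_pos: [487.5, 409.8, 46.5]
eef_rot: [-3.137, 0.001, -0.111]
wrist_force: [-3.3, 16.7, -3.6]
finger_gap: 9.6
```

Run:
```python
from h import *
s=st(); print(s['moment'],s['joints'][5])
```

```text
59.33 [487.5 409.8  46.5] [-3.137e+00  1.000e-03 -1.110e-01] F [-3.3 16.7 -3.6] gap 9.6
[3.39794556 0.8826404  0.06091903] 2.3195911694186178
```

The key has turned 1.82 rad. Near the joint limit now, so I open and turn back half a turn to regrasp. The key axis works out at about (490,410).

Call:
send_rows:
  commands:
    - [[0, 0, 0], 0]
    - [[0, 0, 0], 0]
    - [[0, 0, 0], 0]
    - [[0, 0, 0], 0]
    - [[0, 0, 0], 0]
    - [[0, 0, 0], 0]
    - [[0, 0, 0], 0]
    - [[0, 0, 0], 0]
  hand: -1

```text
clock: 60.0
eef_pos: [488.6, 406.9, 46.3]
eef_rot: [3.142, 0.0, -0.109]
wrist_force: [-0.6, 0.5, 0.5]
finger_gap: 59.8
```

```bash
python3 go.py 490 410 46 -1.68
python3 - <<'E'
from h import *
s=st(); print(s['moment'],s['joints'][5]); shot("side","s29",(140,80,240,170),7)
E
```

```text
60.0 [488.6 406.9  46.3] [ 3.142  0.    -0.109] F [-0.6  0.5  0.5] gap 59.8
option yaw -0.109 q6 2.38 turn -0.0
option yaw 3.032 q6 -0.76 turn -3.142
tool shift [ 0.0011 -0.0032  0.0003] q6 now 2.317
60.0 [488.6 406.9  46.3] [ 3.142  0.    -0.109] F [-0.6  0.5  0.5] gap 59.8
[-0.04310046  0.14411071 -0.05470313] 2.3170244871016172
```

View pics/s29.png

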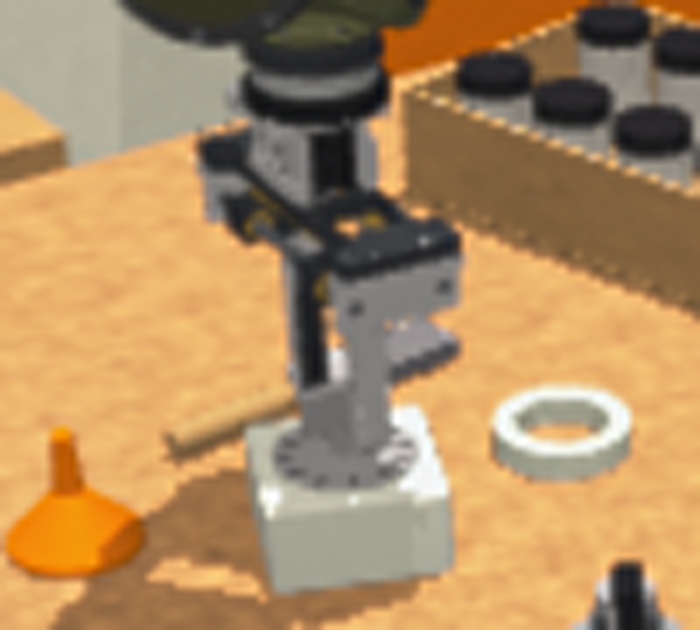

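Call:
send_rows:
  commands:
    - [[0, -0.001, 0], 0]
    - [[0.001, -0.003, 0], 0]
    - [[0.001, -0.003, 0], 0]
    - [[0.001, -0.003, 0], -0.08]
    - [[0.001, -0.003, 0], -0.2]
    - [[0.001, -0.003, 0], -0.32]
    - [[0.001, -0.003, 0], -0.44]
    - [[0.001, -0.003, 0], -0.56]

```text
clock: 60.72
eef_pos: [489.9, 410.0, 46.3]
eef_rot: [3.142, 0.0, 0.457]
wrist_force: [0.2, -0.1, -1.1]
finger_gap: 93.8
```

Call:
send_rows:
  commands:
    - [[0, 0, 0], -0.12]
    - [[0, 0, 0], -0.24]
    - [[0, 0, 0], -0.36]
    - [[0, 0, 0], -0.48]
    - [[0, 0, 0], -0.6]
    - [[0, 0, 0], -0.72]
    - [[0, 0, 0], -0.84]
    - [[0, 0, 0], -0.96]

```text
clock: 61.38
eef_pos: [489.9, 410.0, 46.3]
eef_rot: [-3.142, 0.0, 1.417]
wrist_force: [-0.6, -0.3, 0.6]
finger_gap: 94.2
```

Call:
send_rows:
  commands:
    - [[0, 0, 0], -0.12]
    - [[0, 0, 0], -0.24]
    - [[0, 0, 0], -0.36]
    - [[0, 0, 0], -0.48]
    - [[0, 0, 0], -0.6]
    - [[0, 0, 0], -0.72]
    - [[0, 0, 0], -0.84]
    - [[0, 0, 0], -0.96]

```text
clock: 62.05
eef_pos: [489.9, 410.0, 46.3]
eef_rot: [3.142, -0.0, 2.377]
wrist_force: [-0.0, 1.1, 0.2]
finger_gap: 93.9
```

Call:
send_rows:
  commands:
    - [[0, 0, 0], -0.12]
    - [[0, 0, 0], -0.24]
    - [[0, 0, 0], -0.36]
    - [[0, 0, 0], -0.48]
    - [[0, 0, 0], -0.58]
    - [[0, 0, 0], -0.64]
    - [[0, 0, 0], -0.66]
    - [[0, 0, 0], -0.66]

```text
clock: 62.72
eef_pos: [489.9, 409.9, 46.4]
eef_rot: [3.142, 0.0, 3.03]
wrist_force: [-0.6, -1.5, -0.5]
finger_gap: 94.0
```

```bash
python3 go.py 490 410 46 -1.68
python3 - <<'E'
from h import *
s=st(); print(s['moment'],s['joints'][5]); shot("side","s30",(140,80,240,170),7)
E
```

```text
62.72 [489.9 409.9  46.4] [3.142 0.    3.03 ] F [-0.6 -1.5 -0.5] gap 94.0
option yaw -0.109 q6 2.38 turn 3.14
option yaw 3.032 q6 -0.76 turn -0.002
tool shift [-0.0001  0.0001  0.0004] q6 now -0.82
62.72 [489.9 409.9  46.4] [3.142 0.    3.03 ] F [-0.6 -1.5 -0.5] gap 94.0
[0.0155671  0.00406677 0.01619979] -0.8202150099423567
```

View pics/s30.png

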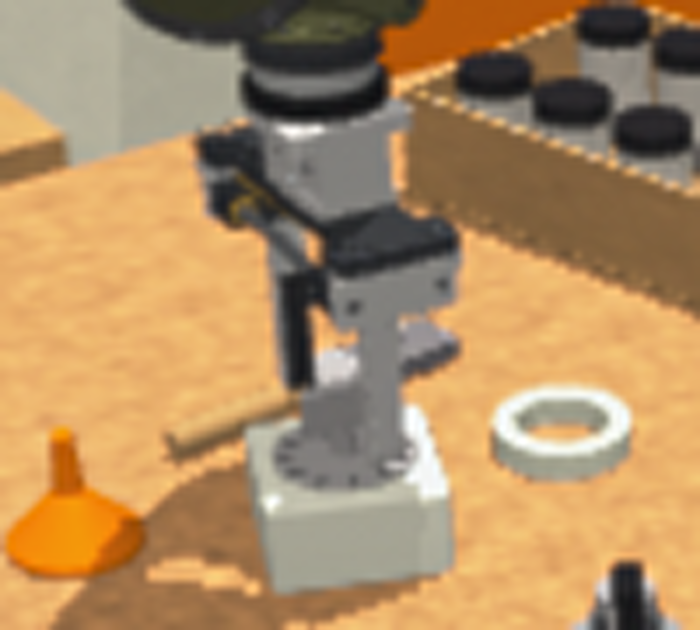

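Call:
send_rows:
  commands:
    - [[0, 0, 0], 0]
    - [[0, 0, 0], 0]
    - [[0, 0, 0], 0]
    - [[0, 0, 0], 0]
    - [[0, 0, 0], 0]
    - [[0, 0, 0], 0]
    - [[0, 0, 0], 0]
    - [[0, 0, 0], 0]
  hand: 1
  force: 50

```text
clock: 63.43
eef_pos: [489.9, 409.9, 46.3]
eef_rot: [-3.142, 0.0, 3.031]
wrist_force: [-0.6, -0.1, -0.2]
finger_gap: 44.1
```

Call:
send_rows:
  commands:
    - [[0, 0, 0], 0]
    - [[0, 0, 0], 0]
    - [[0, 0, 0], 0]
    - [[0, 0, 0], 0]
    - [[0, 0, 0], 0]
    - [[0, 0, 0], 0]
    - [[0, 0, 0], 0]
    - [[0, 0, 0], 0]

```text
clock: 64.1
eef_pos: [489.8, 409.7, 46.3]
eef_rot: [-3.141, -0.0, 3.031]
wrist_force: [-0.3, -3.3, 1.8]
finger_gap: 9.6
```

Call:
send_rows:
  commands:
    - [[0, 0, 0], 0.06]
    - [[0, 0, 0], 0.12]
    - [[0, 0, 0], 0.18]
    - [[0, 0, 0], 0.24]
    - [[0, 0, 0], 0.3]
    - [[0, 0, 0], 0.36]
    - [[0, 0, 0], 0.42]
    - [[0, 0, 0], 0.48]

```text
clock: 64.77
eef_pos: [490.0, 409.9, 46.4]
eef_rot: [3.141, 0.0, 2.548]
wrist_force: [0.7, -1.5, 0.4]
finger_gap: 9.8
```

Run:
```python
from h import *
s=st(); print(s['moment'],s['joints'][5])
```

```text
64.77 [490.  409.9  46.4] [3.141 0.    2.548] F [ 0.7 -1.5  0.4] gap 9.8
[-0.20695162 -0.089069    0.19649497] -0.33778330378704624
```

Call:
send_rows:
  commands:
    - [[0, 0, 0], 0.06]
    - [[0, 0, 0], 0.12]
    - [[0, 0, 0], 0.18]
    - [[0, 0, 0], 0.24]
    - [[0, 0, 0], 0.3]
    - [[0, 0, 0], 0.36]
    - [[0, 0, 0], 0.42]
    - [[0, 0, 0], 0.48]

```text
clock: 65.43
eef_pos: [490.2, 410.1, 46.3]
eef_rot: [3.141, -0.0, 2.068]
wrist_force: [2.5, 0.9, -1.4]
finger_gap: 9.6
```

Call:
send_rows:
  commands:
    - [[0, 0, 0], 0.06]
    - [[0, 0, 0], 0.12]
    - [[0, 0, 0], 0.18]
    - [[0, 0, 0], 0.24]
    - [[0, 0, 0], 0.3]
    - [[0, 0, 0], 0.36]
    - [[0, 0, 0], 0.42]
    - [[0, 0, 0], 0.48]

```text
clock: 66.1
eef_pos: [490.5, 410.2, 46.4]
eef_rot: [3.14, -0.001, 1.588]
wrist_force: [4.9, 0.8, -2.1]
finger_gap: 9.4
```

Run:
```python
from h import *
s=st(); print(s['moment'],s['joints'][5])
```

```text
66.1 [490.5 410.2  46.4] [ 3.140e+00 -1.000e-03  1.588e+00] F [ 4.9  0.8 -2.1] gap 9.4
[ 0.14629457 -0.80072775  0.18209352] 0.6222362819704861
```

Call:
send_rows:
  commands:
    - [[0, 0, 0], 0.03]
    - [[0, 0, 0], 0.06]
    - [[0, 0, 0], 0.09]
    - [[0, 0, 0], 0.12]
    - [[0, 0, 0], 0.15]
    - [[0, 0, 0], 0.18]
    - [[0, 0, 0], 0.21]
    - [[0, 0, 0], 0.24]

```text
clock: 66.77
eef_pos: [490.6, 410.2, 46.4]
eef_rot: [3.14, -0.001, 1.35]
wrist_force: [4.8, 0.7, -2.7]
finger_gap: 10.6
```

```bash
python3 -c "
from h import *
s=st(); print(s['moment'],s['joints'][5])"
```

```text
66.77 [490.6 410.2  46.4] [ 3.14e+00 -1.00e-03  1.35e+00] F [ 4.8  0.7 -2.7] gap 10.6
[ 0.06610554 -0.8364853   0.92747386] 0.8600515741150437
```

Call:
send_rows:
  commands:
    - [[0, 0, 0], 0.03]
    - [[0, 0, 0], 0.06]
    - [[0, 0, 0], 0.09]
    - [[0, 0, 0], 0.12]
    - [[0, 0, 0], 0.15]
    - [[0, 0, 0], 0.18]
    - [[0, 0, 0], 0.21]
    - [[0, 0, 0], 0.24]

```text
clock: 67.43
eef_pos: [490.6, 410.8, 46.5]
eef_rot: [3.14, -0.003, 1.111]
wrist_force: [5.9, 5.5, -4.2]
finger_gap: 13.4
```

```bash
python3 -c "
from h import *
s=st(); print(s['moment'],s['joints'][5])"
```

```text
67.43 [490.6 410.8  46.5] [ 3.140e+00 -3.000e-03  1.111e+00] F [ 5.9  5.5 -4.2] gap 13.4
[ 0.86642728 -0.95936375  1.67502498] 1.0993631591339956
```

The moment rose from 0.2 to 1.7 N m and the pads are wedging open, so the key is at its stop after about 3.45 rad. Opening in place so the key isn't turned back.

Call:
send_rows:
  commands:
    - [[0, 0, 0], 0]
    - [[0, 0, 0], 0]
    - [[0, 0, 0], 0]
    - [[0, 0, 0], 0]
    - [[0, 0, 0], 0]
    - [[0, 0, 0], 0]
    - [[0, 0, 0], 0]
    - [[0, 0, 0], 0]
  hand: -1

```text
clock: 68.1
eef_pos: [489.9, 409.9, 46.3]
eef_rot: [-3.142, -0.0, 1.111]
wrist_force: [-0.7, -0.1, 0.8]
finger_gap: 62.9
```

Call:
send_rows:
  commands:
    - [[0, 0, 0], 0]
    - [[0, 0, 0], 0]
    - [[0, 0, 0], 0]
    - [[0, 0, -0.01], 0]
    - [[0, 0, -0.03], 0]
    - [[0, 0, -0.06], 0]
    - [[0, 0, -0.09], 0]
    - [[0, 0, -0.11], 0]

```text
clock: 68.77
eef_pos: [490.3, 410.3, 160.3]
eef_rot: [3.14, -0.003, 1.111]
wrist_force: [-0.3, 0.2, 0.8]
finger_gap: 94.1
```

Call:
send_rows:
  commands:
    - [[-0.03, -0.01, 0], 0]
    - [[-0.06, -0.02, 0], 0]
    - [[-0.09, -0.03, 0], 0]
    - [[-0.12, -0.04, 0], 0]
    - [[-0.15, -0.05, 0], 0]
    - [[-0.17, -0.06, 0], 0]
    - [[-0.17, -0.06, 0], 0]
    - [[-0.17, -0.06, 0], 0]

```text
clock: 69.43
eef_pos: [360.7, 284.2, 157.6]
eef_rot: [3.141, -0.002, 1.111]
wrist_force: [0.6, -0.1, 0.2]
finger_gap: 93.9
```

Run:
```python
from h import *
st();shot("side","s31",(140,90,260,190),6); im=shot("top","t31",(105,140,185,210),8); shot("side","s31b"); shot("top","t31b")
```

```text
69.43 [360.7 284.2 157.6] [ 3.141e+00 -2.000e-03  1.111e+00] F [ 0.6 -0.1  0.2] gap 93.9
```

View pics/s31.png

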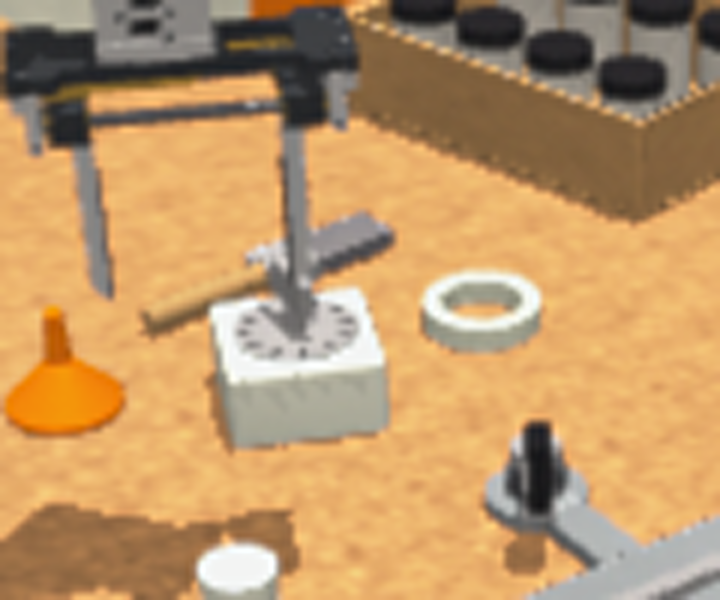

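View pics/t31.png

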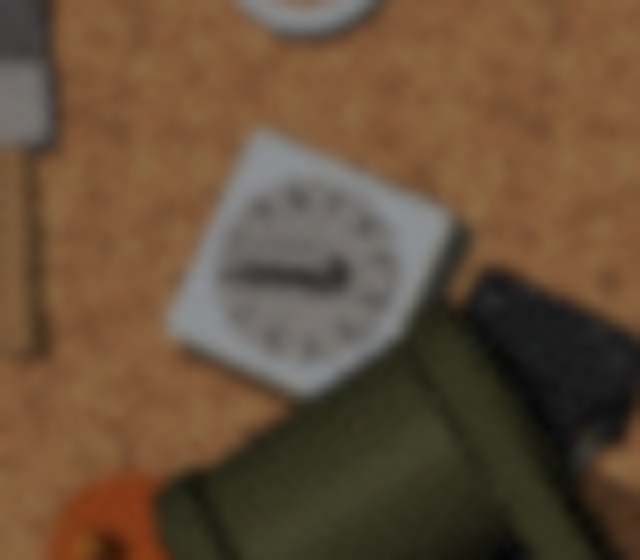

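View pics/s31b.png

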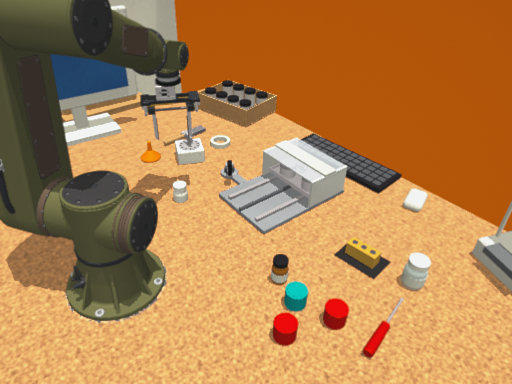

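View pics/t31b.png

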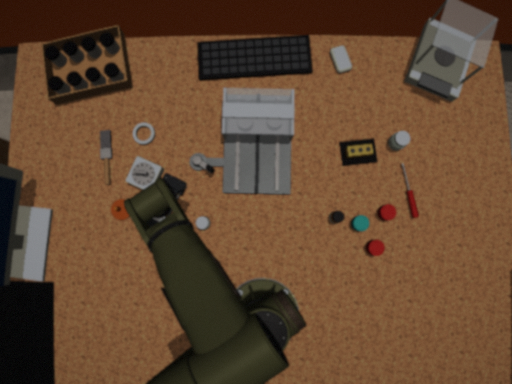

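Side view: tins under the hood, block on the pad, all other items in place. I'd like firmer proof of the key's final angle, so I measure the bar.

Run:
```python
from meas import *
for f in ("t18_raw","t31_raw"):
    im=cv2.imread(f"pics/{f}.png"); g=cv2.GaussianBlur(cv2.cvtColor(im,cv2.COLOR_BGR2GRAY),(3,3),0).astype(float)
    H,S,V=masks(im); roi=np.zeros_like(V,bool); roi[168:179,131:150]=1
    print(g[168:179,130:152].astype(int) if 0 else '')
    m=roi&(V<75)&(S<120); 
    for c,s,mm in comps(m,6):
        ys,xs=np.nonzero(mm); w=90-V[ys,xs]; W=np.array([px2w("top",x,y,99)[:2] for x,y in zip(xs,ys)])
        mu=np.average(W,axis=0,weights=w); C=np.cov((W-mu).T,aweights=w); ev,E=np.linalg.eigh(C); d=E[:,1]
        print(f,c,s[4],mu.round(1),'angle',np.arctan2(d[1],d[0])%np.pi, np.sqrt(ev)*3.46)
```

```text
t18_raw [142.09375 173.71875] 32 [485.3 398.3] angle 1.7560956477314198 [ 8.56644057 40.40472091]

t31_raw [142.04166667 174.125     ] 24 [483.9 397.3] angle 1.5248533236965844 [ 7.35415455 43.51757729]
```

I'll regrasp once more and press against the stop to confirm.

Call:
send_rows:
  commands:
    - [[0.02, 0.007, 0], -0.05]
    - [[0.05, 0.018, 0], -0.12]
    - [[0.08, 0.028, 0], -0.2]
    - [[0.11, 0.039, 0], -0.3]
    - [[0.14, 0.049, 0], -0.37]
    - [[0.165, 0.058, 0], -0.37]
    - [[0.17, 0.06, 0], -0.37]
    - [[0.17, 0.06, 0], -0.37]

```text
clock: 70.3
eef_pos: [490.4, 410.6, 154.7]
eef_rot: [-3.14, 0.001, 1.481]
wrist_force: [-0.6, -0.7, 0.6]
finger_gap: 94.3
```

```bash
python3 go.py 490 410 46 -0.09
```

```text
70.3 [490.4 410.6 154.7] [-3.140e+00  1.000e-03  1.481e+00] F [-0.6 -0.7  0.6] gap 94.3
option yaw 1.481 q6 0.79 turn 0.0
option yaw 4.622 q6 -2.35 turn -3.141
tool shift [-0.0005 -0.0002  0.1087] q6 now 0.73
```

Call:
send_rows:
  commands:
    - [[0, 0, 0.02], 0]
    - [[0, 0, 0.05], 0]
    - [[0, 0, 0.075], 0]
    - [[0, 0, 0.092], 0]
    - [[0, 0, 0.104], 0]
    - [[0, 0, 0.109], 0]
    - [[0, 0, 0.109], 0]
    - [[0, 0, 0.109], 0]

```text
clock: 70.97
eef_pos: [490.2, 410.1, 48.4]
eef_rot: [3.141, -0.001, 1.481]
wrist_force: [0.6, 0.5, 0.1]
finger_gap: 94.3
```

Call:
send_rows:
  commands:
    - [[0, 0, 0], 0]
    - [[0, 0, 0], 0]
    - [[0, 0, 0], 0]
    - [[0, 0, 0], 0]
    - [[0, 0, 0], 0]
    - [[0, 0, 0], 0]
    - [[0, 0, 0], 0]
    - [[0, 0, 0], 0]
  hand: 1
  force: 50

```text
clock: 71.63
eef_pos: [489.9, 409.9, 47.3]
eef_rot: [-3.142, 0.0, 1.481]
wrist_force: [-0.1, -0.1, -0.2]
finger_gap: 43.9
```

Call:
send_rows:
  commands:
    - [[0, 0, 0], 0]
    - [[0, 0, 0], 0]
    - [[0, 0, 0], 0]
    - [[0, 0, 0], 0]
    - [[0, 0, 0], 0]
    - [[0, 0, 0], 0]
    - [[0, 0, 0], 0]
    - [[0, 0, 0], 0]

```text
clock: 72.3
eef_pos: [490.5, 409.9, 47.4]
eef_rot: [3.14, -0.001, 1.48]
wrist_force: [5.6, 0.9, -2.1]
finger_gap: 9.7
```

```bash
python3 -c "
from h import *
s=st(); print(s['moment'],s['joints'][5])"
```

```text
72.3 [490.5 409.9  47.4] [ 3.14e+00 -1.00e-03  1.48e+00] F [ 5.6  0.9 -2.1] gap 9.7
[ 0.08112311 -0.89846816 -0.032349  ] 0.72947042496257
```

Call:
send_rows:
  commands:
    - [[0, 0, 0], 0.01]
    - [[0, 0, 0], 0.02]
    - [[0, 0, 0], 0.03]
    - [[0, 0, 0], 0.04]
    - [[0, 0, 0], 0.05]
    - [[0, 0, 0], 0.06]
    - [[0, 0, 0], 0.07]
    - [[0, 0, 0], 0.08]

```text
clock: 72.97
eef_pos: [490.5, 409.9, 47.4]
eef_rot: [3.14, -0.0, 1.401]
wrist_force: [4.5, 0.3, -2.0]
finger_gap: 9.7
```

```bash
python3 -c "
from h import *
s=st(); print(s['moment'],s['joints'][5])"
```

```text
72.97 [490.5 409.9  47.4] [ 3.14  -0.     1.401] F [ 4.5  0.3 -2. ] gap 9.7
[ 0.12881985 -0.9123646   0.74472098] 0.8091742393483462
```

Call:
send_rows:
  commands:
    - [[0, 0, 0], 0.01]
    - [[0, 0, 0], 0.02]
    - [[0, 0, 0], 0.03]
    - [[0, 0, 0], 0.04]
    - [[0, 0, 0], 0.05]
    - [[0, 0, 0], 0.06]
    - [[0, 0, 0], 0.07]
    - [[0, 0, 0], 0.08]

```text
clock: 73.63
eef_pos: [490.5, 409.9, 47.4]
eef_rot: [3.14, -0.0, 1.322]
wrist_force: [5.8, 0.7, -2.7]
finger_gap: 10.7
```

```bash
python3 -c "
from h import *
s=st(); print(s['moment'],s['joints'][5])"
```

```text
73.63 [490.5 409.9  47.4] [ 3.14  -0.     1.322] F [ 5.8  0.7 -2.7] gap 10.7
[-0.00158641 -0.97545925  1.08746519] 0.8888270850551657
```

The stop is confirmed: the moment climbs at once to 0.75 and then 1.1 N m. Releasing and retreating.

Call:
send_rows:
  commands:
    - [[0, 0, 0], 0]
    - [[0, 0, 0], 0]
    - [[0, 0, 0], 0]
    - [[0, 0, 0], 0]
    - [[0, 0, 0], 0]
    - [[0, 0, 0], 0]
    - [[0, 0, 0], 0]
    - [[0, 0, 0], 0]
  hand: -1

```text
clock: 74.3
eef_pos: [489.9, 409.9, 47.3]
eef_rot: [-3.142, 0.0, 1.321]
wrist_force: [-0.1, 0.6, -0.8]
finger_gap: 60.0
```

Call:
send_rows:
  commands:
    - [[0, 0, 0], 0]
    - [[0, 0, 0], 0]
    - [[0, 0, 0], 0]
    - [[0, 0, -0.01], 0]
    - [[0, 0, -0.03], 0]
    - [[0, 0, -0.06], 0]
    - [[0, 0, -0.09], 0]
    - [[0, 0, -0.13], 0]

```text
clock: 74.97
eef_pos: [489.1, 409.3, 177.9]
eef_rot: [-3.14, 0.002, 1.321]
wrist_force: [-0.4, 0.7, -1.0]
finger_gap: 93.9
```

Call:
send_rows:
  commands:
    - [[-0.02, -0.02, 0], 0]
    - [[-0.04, -0.05, 0], 0]
    - [[-0.06, -0.08, 0], 0]
    - [[-0.08, -0.1, 0], 0]
    - [[-0.1, -0.12, 0], 0]
    - [[-0.1, -0.13, 0], 0]
    - [[-0.1, -0.13, 0], 0]
    - [[-0.1, -0.13, 0], 0]

```text
clock: 75.63
eef_pos: [339.7, 345.8, 178.2]
eef_rot: [3.141, -0.001, 1.321]
wrist_force: [1.0, 0.1, 0.3]
finger_gap: 93.7
```

Run:
```python
from h import *
st();shot("side","s32",(200,130,400,310),4); shot("top","t32",(100,80,400,210),2.6)
```

```text
75.63 [339.7 345.8 178.2] [ 3.141e+00 -1.000e-03  1.321e+00] F [1.  0.1 0.3] gap 93.7
```

View pics/s32.png

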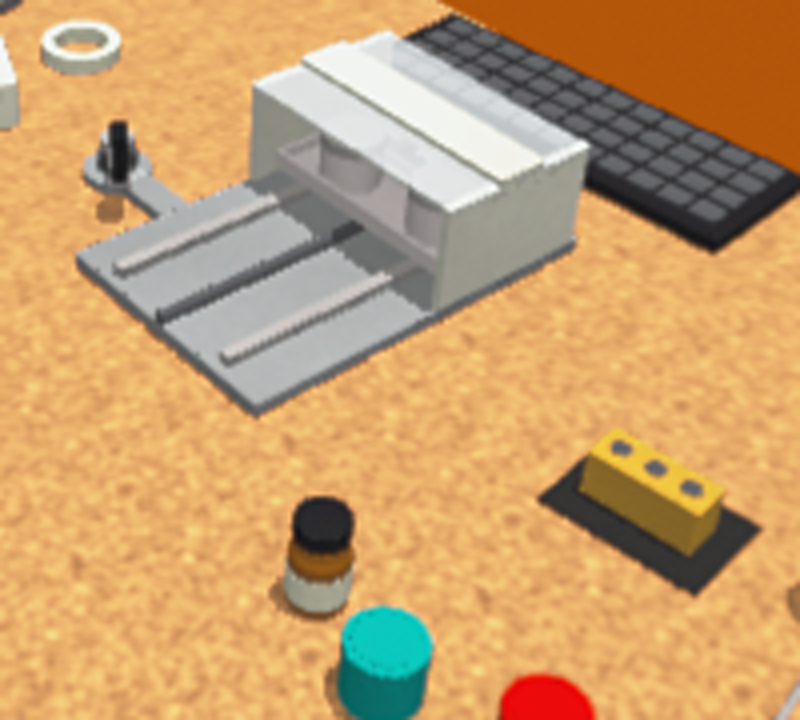

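View pics/t32.png

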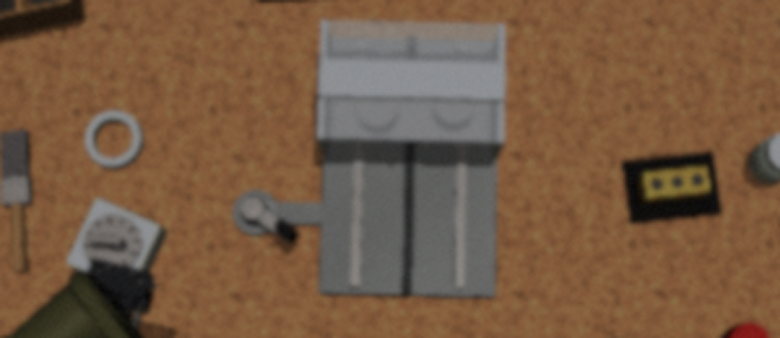

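The final views show the block on the pad at side crop (650,490), two tins upright under the hood, and the tray home. Handing in.

```bash
python3 -c "
from cell import manip
print(manip.sign_off())"
```

```text
the job is handed in; nothing more can be done
None
```

The job is done and handed in at about 76 s of the 210 s; sign-off gives no verdict.

**What I did**
- **Block:** the brass block lies flat, about centred on the rubber pad.
- **Tins:** only two grey tins were on the bench. Both were stood upright on the tray floor, apart and not stacked.
- **Crank:** I pushed it clockwise through two turns until it stopped.
- **Timer key:** I wound it clockwise to its stop in two grips.
- **Other things:** I moved none of them, and they looked in place in the last views.

**Last checks**
- **Tray:** its front corner reads x = 634 mm against 633 expected for fully home. The crank points the way it started, and both tins show under the hood. Through the hood only part of each tin is visible.
- **Crank stop:** the push stalled as the force rose to about 26 N.
- **Key:** a second grip met the stop at once, with the torque rising to 1.1 N m against 0.2 N m for winding.

**What failed or disagreed**
- **Block grasp:** the first two tries closed above the block, because the fingertips sit about 25 mm higher than the reported position. I corrected for this and nothing was displaced.
- **Cameras:** the two views differed by up to about 8 mm in places, mostly 4–6 mm, so I averaged them.
- **Key travel:** I measured about 3.4 rad turned, which puts its start at the very end of the stated 0 to 1 range. I rely on the stop rather than on that angle.

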